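Click a socket onto the torque stand's square drive and zero the readout

TASK

Set up the torque stand: take the green-banded socket off the tray and fit it to the square drive on top of the stand, feeling for the square and pressing gently until the spring ball clicks and the socket sits fully home on the shoulder. Never force it, the sensor under it is delicate. Then let go of the socket and press the green zero button on the readout; leave the other things where they are.

Things in the scene. Friction and masses are not known exactly. Their poses are not given: they have to be found in the camera images.
- socket_green: Chromed hex socket, 27 mm diameter, 42 mm long, about 110 g, green band near its lower end. Stands square end down on a round peg (10 mm thick, 10 mm high) of the tray; it may be on any of the three pegs. Origin: centre of its underside, z up its axis. Underside has a square bore, 13.7 mm wide, 16 mm deep, with a 1.2 mm bevel, sides along x and y, a dimple in each wall. Grip its upper 26 mm.
- shoulder (a point): Point on the torque stand's vertical spindle axis in the plane of the shoulder (27 mm round collar) on which a fitted socket sits, 140 mm above the table, 20 mm above the sensor block's flat top; z up. The square may stand at ANY angle about z and no reading tells it (this point's axes do not): see it or feel for it. The spindle turns stiffly (0.06 N m).
- drive_tip (a point): Centre of the square drive's top face, 15 mm above the shoulder. The drive is 12.7 mm square, its top 2.8 mm tapered to 9.2 mm, with a spring ball 2 mm proud of one flat, ball centre 7.5 mm above the shoulder. Turned within about 5 degrees of the square (four ways) and centred within 1 mm, the socket drops 3 to 5 mm, needs 5 to 12 N to pass the ball, then snaps in over the last 2 to 3 mm.
- stand: Torque stand, fixed to the table: 150 mm square base plate, black round brake of 108 mm diameter, 58 mm square sensor block, and the spindle with its square drive on top. Origin: centre of its underside, straight below the spindle's axis. More than 60 N of contact force in all between socket and stand (side loads on the drive included) would harm the sensor; a push of 15 to 20 N is plenty.
- zero (a joint): The readout's zero button: travel down in m, 0 released, 0.005 fully pressed; counts as pressed beyond 0.003; springs back, about 5 N at the bottom.
- zero_top (a point): Centre of the top of the green zero button (24 mm diameter, in a black ring) on the flat top of the grey readout box, about 68 mm above the table; z up.
- readout: Grey desktop readout of the stand, 120 by 160 mm, 48 mm high, fixed, with a dark display. Origin: centre of its underside.
- tray: Black tray, 75 by 215 mm, 12 mm thick, fixed, with three pegs 70 mm apart along its y axis that hold the sockets, whose undersides rest on it 12 mm above the table. Origin: centre of its underside.
- socket_yellow: Socket with yellow band, 25 mm diameter, 42 mm long, on the tray; leave alone. Origin: centre of its underside.
- socket_red: Socket with red band, 33 mm diameter, 42 mm long, on the tray; leave alone. Origin: centre of its underside.
- extension: Chromed extension bar, 145 mm long, 23 mm thick, lying along its x axis; leave alone. Origin: under its middle, on the table.
- screwdriver: Screwdriver with orange handle, about 200 mm long, lying along its x axis; leave alone.
- meter: Hand-held multimeter, 165 by 80 by 37 mm, lying on its back; leave alone. Origin: centre of its underside.
- spool: White spool of solder, 62 mm diameter, 44 mm high, standing on its flange; leave alone. Origin: centre of its underside.
- mouse: Black computer mouse, 105 by 58 by 32 mm; leave alone. Origin: centre of its underside.
- joint_nut: Brass hexagon piece, 32 mm across the corners, 18 mm high, standing on the table; leave alone. Origin: centre of its underside.

How it is judged:
By the outcome, as a careful person would: the job done as asked, in the order asked, and still so for the second after the job is handed in, with the robot touching nothing.
It also fails if it takes over 72 s, if anything falls off the work surface, if the arm or the gripper's body presses on something with over 40 N, if the wrist force passes 120 N, or if a joint passes its speed limit or range.

ROBOT

A 7-joint arm with a two-finger parallel gripper is mounted at the origin on the work surface. World frame = base frame: x ahead of the robot, y to its left, z up, the work surface at z = 0. Lengths are in m, angles in rad, forces in N, time in s.
With the tool pointing down it reaches from about 0.425 to 0.925 m from the base axis. Payload 6.8 kg.
Tool frame: the origin (TCP) lies at the very end of the fingers, on their centre line; the grasp point (between the pads) lies 19 mm behind it (r.grip_depth is the distance from the TCP to the grasp point, in m); z points along the fingers, y is the direction in which the jaws open and shut (so a half turn about z gives the same grasp; the last joint's range is limited). The gripper opens to 85 mm and grips with 20 to 120 N. Pads are 22 mm wide; open, the fingers measure 114 mm over their backs; the gripper's body (76 mm by 85 mm) begins 54 mm behind the grasp point. The pads swing forward as they close: fully open they stand 13 mm farther back than shut.
Start: joints at [-0.108, 0.477, 0.022, 1.555, -0.011, 1.109, -0.083], TCP at [0.675, 0, 0.195] pointing down, gripper open.
Joint ranges: [-2.96, 2.96], [-0.34, 2.1], [-1.41, 1.46], [0.24, 2.44], [-1.37, 4.51], [0.17, 1.92], [-2.96, 2.96]. Speed limits (rad/s): [2.39, 2.39, 3.14, 3.14, 3.14, 3.14, 3.14].

INTERFACE

Orientations are given as a rotation vector (axis times angle).
In Python, from bench import status, eyes, workorder, spotter, r gives the robot as it stands.
- The arm moves only by the tool drive_tool, never from a script. Its argument "commands" is a list of rows, each an object of numbers: "rx", "ry", "rz": the turn, a rotation vector about the world's x, y, z normalised to -1 to 1, where 1 is 8 degrees; "tx", "ty", "tz": the shift along the world's x, y, z normalised to -1 to 1, where 1 is 20 mm; "grip": the closure, from -1 (fully open) to 1 (shut). A call has 1 to 10 rows; each row shifts and turns the commanded pose from where the row before left it; what a row does not reach is not made up. A row lasts 1/8 s, in which the tool goes at most 62.5 mm and 10.7 degrees, less where a joint would pass 70% of its speed; a pose out of reach is approached as far as the arm can. A call with a number of a shift or a turn outside -1 to 1 is refused whole. A call with a gripper value outside its range is refused whole. The fingers move at their own pace and stop on an object; "grip_force" is the grip in N (left out, the last holds). Time passes only in rows, so rows that do not move let the fingers close. It gives the time, the measured TCP pose, the force and the opening at its end, in the units of the state.
- status.get_obs(): the state, without advancing time (a new reading comes with each control period).
- eyes.grab_frame(name): name is "scene" or "side" or "wrist"; returns a dict with "frame" (384x512x3 uint8, blue, green, red), "range_z" (384x512 float32, m along the optical axis (not along the pixel's ray), 0 where there is no reading), "fx", "fy", "cx", "cy" (pixels), "dist_coeffs" ([k1, k2, p1, p2, k3] as OpenCV has them; the pictures are not rectified), "T" (4x4, takes a point from camera to world coordinates); the wrist camera has in their place "T_tool_cam" (4x4, takes a point from camera to tool coordinates, whose origin is the TCP and whose axes are the flange's). Camera axes: x right, y down, z forward; pixel columns grow to the right and rows downward; lengths in m; the calibration is good to about 2 mm. A picture is of the moment at which its call begins: read the wrist's pose just before it.
- workorder.hand_in(): hands the job in, once; it reports no verdict.
Trained networks look in the newest picture that a camera, given by its name, has taken for a name from the list of things; names that differ only in an ending like _2 or _b are one class to them, and where a whole thing is asked for, a point or a joint stands for the part that bears it (a point fixed in the world has none). Each returns a list of dicts, best first, with "confidence" (0 to 1); they miss things now and then, are a little off and sometimes report something else, mostly with a low value. They report only what shows in the picture. A call takes as long as a camera call.
- spotter.boxes_of(camera, target): "position" ([column, row] as shares, 0 to 1, of the picture: columns of its width, rows of its height, amid what is visible of it).
- spotter.masks_of(camera, target): "mask" (384x512 bool, what is visible of it) and "position" ([column, row] as shares, 0 to 1, of the picture: columns of its width, rows of its height, amid what is visible of it).
The state is a dict: "clock": time; "joints": joint angles; "qvel": joint speeds; "tau": joint torques, N m; "tcp_pos": TCP position; "orientation": TCP orientation; "contact_force": force on the tool from outside, world axes, zero at the start; "moment": the same for the moment, N m; "grip_width": finger opening in m.
Only numpy, scipy, OpenCV 4.12 (cv2) and the standard library are available. Lean on these libraries where they do the work, as an engineer would, in place of code of your own. Each camera call takes 0.05 s, during which the arm holds its last target.

## Working session

There is one attempt and no reset: what is moved stays moved. The work goes in short steps, Python scripts to look and compute and a tool call to move; the robot and the scene stay as the last step left them, time stands still between calls to the robot, and variables do not carry over. Pictures are saved under pics/ and viewed, and the job is handed in when it is done.

Besides the shell and the picture viewer there is one more tool, called after "Emit:" as a command line: name --argument value ..., lists and objects as JSON in quotes. drive_tool: Moves the arm, as the interface text tells. Scaled input: -1 to 1 covers 20 mm each way for a shift and 8 degrees each way for a turn. Its arguments: {"type":"object","properties":{"commands":{"type":"array","items":{"type":"object","properties":{"rx":{"type":"number"},"ry":{"type":"number"},"rz":{"type":"number"},"tx":{"type":"number"},"ty":{"type":"number"},"tz":{"type":"number"},"grip":{"type":"number"}}}},"grip_force":{"type":"number"}},"required":["commands"]}

```bash
ls; mkdir -p pics
cat > h.py <<'E'
import numpy as np, cv2
from bench import status, eyes, workorder, spotter, r
from scipy.spatial.transform import Rotation as R
def grab(n):
    o=status.get_obs(); f=eyes.grab_frame(n)
    if n=='wrist':
        T=np.eye(4);T[:3,:3]=R.from_rotvec(o['orientation']).as_matrix();T[:3,3]=o['tcp_pos']
        f['T']=T@f['T_tool_cam']
    f['T']=np.array(f['T']); return f
def K(f): return np.array([[f['fx'],0,f['cx']],[0,f['fy'],f['cy']],[0,0,1.]])
def cloud(f):
    h,w=f['range_z'].shape
    u,v=np.meshgrid(np.arange(w),np.arange(h))
    p=cv2.undistortPoints(np.stack([u,v],-1).reshape(-1,1,2).astype(float),K(f),np.array(f['dist_coeffs'],float)).reshape(h,w,2)
    z=f['range_z'][...,None]
    P=np.concatenate([p*z,z],-1)@f['T'][:3,:3].T+f['T'][:3,3]
    P[f['range_z']<=0]=np.nan
    return P
def ray(f,uv,zw):
    p=cv2.undistortPoints(np.array(uv,float).reshape(-1,1,2),K(f),np.array(f['dist_coeffs'],float)).reshape(-1,2)
    d=np.c_[p,np.ones(len(p))]@f['T'][:3,:3].T; o=f['T'][:3,3]
    return o+d*((zw-o[2])/d[:,2])[:,None]
def proj(f,P):
    Ti=np.linalg.inv(f['T']); P=np.atleast_2d(P)
    return cv2.projectPoints(P.astype(float),cv2.Rodrigues(Ti[:3,:3])[0],Ti[:3,3],K(f),np.array(f['dist_coeffs'],float))[0].reshape(-1,2)
E
cat > a.py <<'E'
from h import *
np.set_printoptions(precision=4,suppress=True)
print(status.get_obs())
for n in ['scene','side','wrist']:
    f=grab(n); cv2.imwrite(f'pics/{n}0.png',f['frame']); P=cloud(f)
    np.savez(f'pics/{n}0.npz',P=P,**{k:f[k] for k in ['frame','range_z','fx','fy','cx','cy','dist_coeffs','T']})
    print(n,f['T'],f['fx'],f['dist_coeffs'])
    for t in ['socket_green','socket_yellow','socket_red','stand','zero','readout','tray','drive_tip']:
        try: ms=spotter.masks_of(n,t)
        except Exception as e: print(t,e); continue
        for m in ms[:2]:
            q=P[m['mask']]; q=q[~np.isnan(q[:,0])]
            print(n,t,round(m['confidence'],2),np.array(m['position'])*[512,384],m['mask'].sum(),np.median(q,0) if len(q) else 0, q.min(0) if len(q) else 0,q.max(0) if len(q) else 0)
E
python3 a.py
```

```text
pics
{'clock': 0.0, 'joints': array([-0.1081,  0.4778,  0.0224,  1.5565, -0.0115,  1.1093, -0.0831]), 'qvel': array([ 0.002 ,  0.0004,  0.0001,  0.0012, -0.    , -0.0003, -0.    ]), 'tau': array([ -0.0005, -59.6444,   1.6077, -28.1195,   0.0124,   0.0094,
         0.    ]), 'tcp_pos': array([ 0.6743, -0.    ,  0.1944]), 'orientation': array([-2.2206, -2.2206,  0.0022]), 'contact_force': array([ 0.0058, -0.3226, -0.6583]), 'moment': array([-0.0103,  0.0022,  0.0083]), 'grip_width': 0.08578450707011508}
scene [[-0.8116  0.4947 -0.3108  0.8695]
 [ 0.5842  0.6857 -0.4342  0.4217]
 [-0.0017 -0.534  -0.8455  0.9847]
 [ 0.      0.      0.      1.    ]] 419.02046042675823 [-0.0846  0.      0.      0.      0.    ]
scene socket_green 0.57 [227.2768 133.2096] 116 [ 0.4541 -0.2503  0.0419] [ 0.44   -0.2692  0.0173] [ 0.4649 -0.2418  0.0561]
scene stand 0.86 [245.6064 216.8064] 3109 [0.571  0.0023 0.0309] [ 0.4605 -0.1229 -0.0038] [0.645  0.0708 0.1575]
scene zero 0.69 [245.8112 340.992 ] 2702 [0.7463 0.2485 0.0368] [0.6559 0.1706 0.0008] [0.8293 0.3185 0.0489]
scene readout 0.82 [338.3808 312.99
[... 1603 characters left out ...]
4.8928   9.9072] 675 [0.698  0.1782 0.0312] [ 0.6762  0.1673 -0.0006] [0.7322 0.1904 0.038 ]
wrist socket_yellow 0.41 [115.3024 372.096 ] 26 [ 0.4568 -0.328   0.0529] [ 0.4546 -0.3349  0.0497] [ 0.4611 -0.3163  0.0547]
wrist socket_red 0.57 [158.5152 178.4832] 12764 [ 0.5715 -0.0007  0.0577] [ 0.4771 -0.111  -0.0019] [0.6421 0.0707 0.1569]
wrist stand 0.95 [158.976  180.2112] 12853 [ 0.5716 -0.001   0.0577] [ 0.454  -0.1192 -0.0016] [0.6429 0.0696 0.1569]
wrist readout 0.3 [156.1088 182.016 ] 12768 [ 0.5714 -0.0008  0.0577] [ 0.4766 -0.111  -0.0008] [0.6421 0.0696 0.1569]
wrist drive_tip 0.57 [153.1904 177.4848] 12712 [ 0.5712 -0.0006  0.0578] [ 0.4525 -0.1111 -0.0019] [0.6421 0.0708 0.1569]
```

View pics/scene0.png

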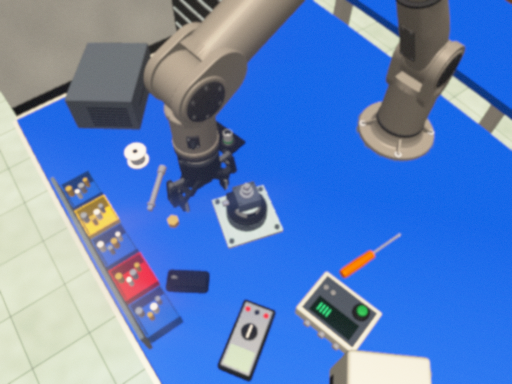

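View pics/side0.png

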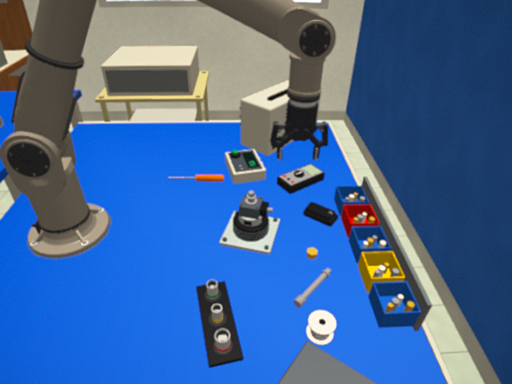

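View pics/wrist0.png

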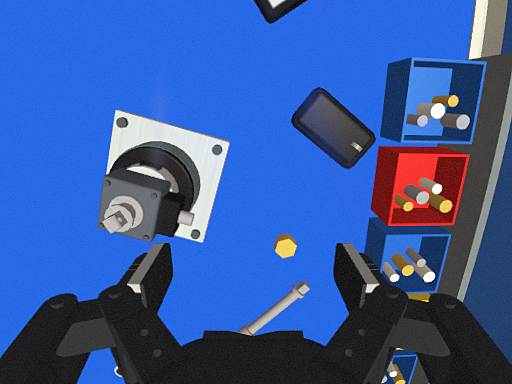

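```bash
cat > b.py <<'E'
from h import *
d=lambda n:np.load(f'pics/{n}0.npz')
a=d('scene')['frame'][90:240,170:320]; b=d('side')['frame'][270:370,150:280]; c=d('wrist')['frame'][110:240,90:230]
cv2.imwrite('pics/crop_a.png',cv2.resize(a,None,fx=4,fy=4,interpolation=cv2.INTER_CUBIC))
cv2.imwrite('pics/crop_b.png',cv2.resize(b,None,fx=5,fy=5,interpolation=cv2.INTER_CUBIC))
cv2.imwrite('pics/crop_c.png',cv2.resize(c,None,fx=4,fy=4,interpolation=cv2.INTER_CUBIC))
E
python3 b.py
```

```text
(no output)
```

View crops.

View pics/crop_b.png

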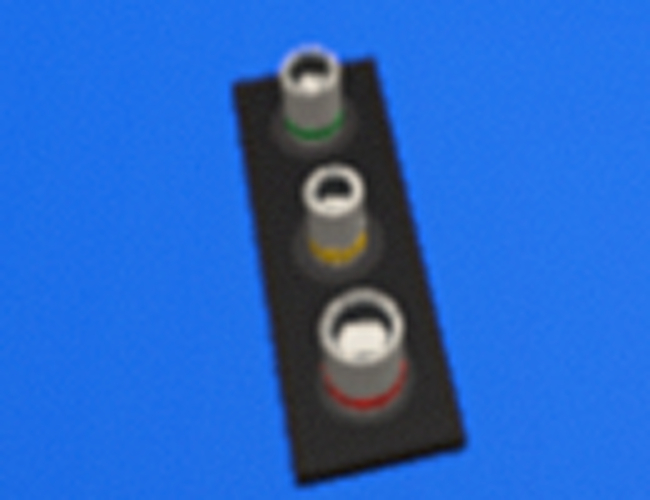

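View pics/crop_c.png

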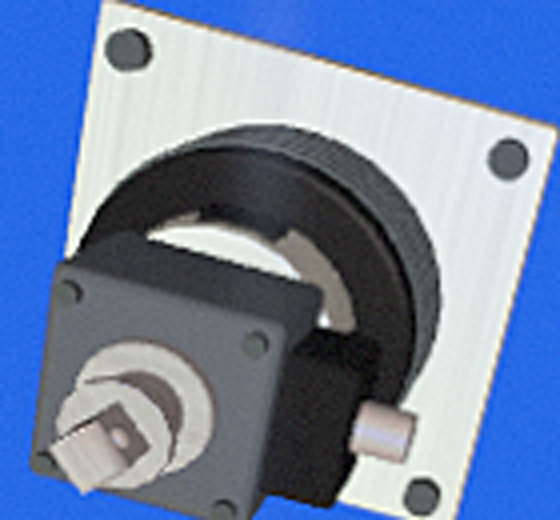

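View pics/crop_a.png

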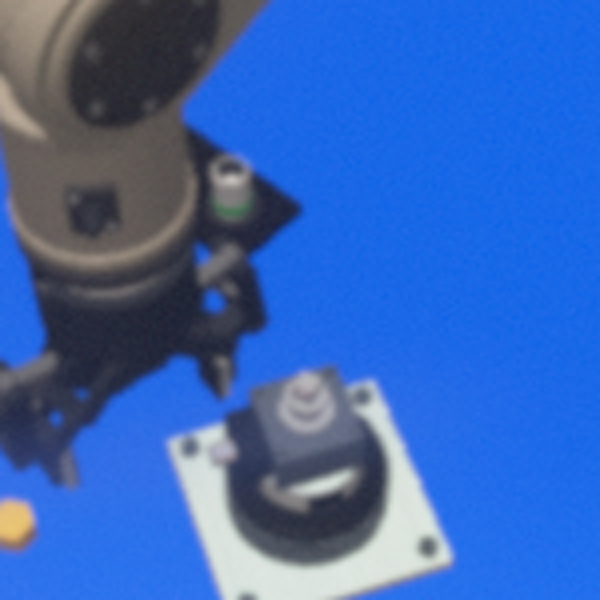

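```bash
cat > c.py <<'E'
from h import *
np.set_printoptions(precision=4,suppress=True)
def ld(n):
    d=np.load(f'pics/{n}0.npz'); return {k:d[k] for k in d.files}
w=ld('wrist'); s=ld('side'); c=ld('scene')
print('tip ray',ray(w,[[90+97/4,110+450/4]],0.155), ray(w,[[90+97/4,110+450/4]],0.14))
for n,f in (('w',w),('s',s),('c',c)):
    P=f['P']; m=(P[...,2]>0.148)&(P[...,2]<0.165)&(abs(P[...,0]-0.52)<0.06)&(abs(P[...,1]+0.02)<0.08)
    print(n,m.sum(),np.nanmedian(P[m],0),np.median(np.argwhere(m),0))
    m=(P[...,2]>0.115)&(P[...,2]<0.125)&(abs(P[...,0]-0.52)<0.09)&(abs(P[...,1]+0.02)<0.1)
    q=P[m]
    if len(q)>20:
        print(' block',len(q),np.median(q[:,2]),cv2.minAreaRect((q[:,:2]*1000).astype(np.float32)))
    # base plate
    # sockets
    m=(P[...,2]>0.048)&(P[...,2]<0.06)&(abs(P[...,0]-0.46)<0.06)&(abs(P[...,1]+0.34)<0.13)
    for y in (-0.26,-0.33,-0.40):
        q=P[m&(abs(P[...,1]-y)<0.03)]
        if len(q)>5: print(' sock',y,len(q),np.median(q,0),(q.min(0)+q.max(0))/2,q.max(0)-q.min(0))
    # zero button
    m=(P[...,2]>0.06)&(P[...,2]<0.075)&(abs(P[...,0]-0.55)<0.12)&(abs(P[...,1]-0.3)<0.12)
    q=P[m]
    if len(q)>5: print(' zero',len(q),np.median(q,0),(q.min(0)+q.max(0))/2,q.max(0)-q.min(0))
    # green pixels
    hsv=cv2.cvtColor(f['frame'],cv2.COLOR_BGR2HSV); g=cv2.inRange(hsv,(45,90,50),(85,255,255))
    nn,l,st,ce=cv2.connectedComponentsWithStats(g)
    for i in range(1,nn):
        if st[i,4]>15: print(' green',st[i],ce[i],np.nanmedian(P[l==i],0))
E
python3 c.py
```

```text
tip ray [[ 0.5548 -0.0195  0.155 ]] [[ 0.5467 -0.0263  0.14  ]]
w 258 [ 0.5531 -0.0207  0.1542] [223. 113.]
 block 2437 0.12007875275815577 ((560.1187133789062, -24.705204010009766), (58.22390365600586, 76.774658203125), 73.812744140625)
 sock -0.33 45 [ 0.4573 -0.3282  0.0533] [ 0.4578 -0.3244  0.0517] [0.0098 0.0222 0.007 ]
s 21 [ 0.551  -0.0278  0.1524] [193. 251.]
 block 232 0.11942542892694341 ((558.7631225585938, -29.980266571044922), (57.65395736694336, 73.03963470458984), 71.89934539794922)
 sock -0.26 67 [ 0.45   -0.2596  0.0531] [ 0.4503 -0.2593  0.0523] [0.0265 0.0277 0.0081]
 sock -0.33 68 [ 0.4654 -0.3308  0.0527] [ 0.4642 -0.3287  0.0522] [0.0228 0.0244 0.0075]
 sock -0.4 112 [ 0.4795 -0.3983  0.0534] [ 0.4788 -0.3963  0.0523] [0.0317 0.0335 0.0084]
 zero 58 [0.6084 0.4005 0.0667] [0.5672 0.3782 0.0677] [0.1431 0.0835 0.0146]
 green [232 150   7   5  26] [234.9615 152.3077] [0.5031 0.3431 0.065 ]
 green [248 160   9   7  49] [251.7143 162.9388] [0.565  0.2942 0.0479]
 green [207 294  11   4  18] [212.5    295.9444] [ 0.4515 -0.2706  0.0196]
c 32 [ 0.5527 -0.0204  0.1543] [186. 246.]
 block 403 0.11996940574452497 ((560.7251586914062, -23.874740600585938), (58.93065643310547, 76.13544464111328), 73.36193084716797)
 sock -0.26 44 [ 0.4538 -0.2566  0.0525] [ 0.4508 -0.2564  0.052 ] [0.0282 0.0266 0.0081]
 zero 165 [0.5085 0.3536 0.0661] [0.5701 0.3766 0.0673] [0.1689 0.0843 0.0145]
 green [315 301  18  18 197] [323.4213 309.0355] [0.5662 0.2967 0.0486]
 green [356 304  13  14 131] [361.6183 310.5038] [0.5057 0.3526 0.0672]
```

Emit:
drive_tool --commands '[{"tx": -1, "ty": -0.2, "grip": -1}, {"tx": -1, "ty": -0.2}, {"tx": -1, "ty": -0.2}, {"tx": -1, "ty": -0.2}, {"tx": -1, "ty": -0.2}, {"tx": -1, "ty": 0}, {"tx": 0}]'

```text
validation failed for argument at $.co...
```

```bash
cat > v.py <<'E'
from h import *
import sys
np.set_printoptions(precision=4,suppress=True)
n,tag=sys.argv[1:3]
o=status.get_obs(); print(o['clock'],o['tcp_pos'],o['orientation'],o['contact_force'],o['grip_width'])
f=grab(n); P=cloud(f)
np.savez(f'pics/{tag}.npz',P=P,**{k:f[k] for k in ['frame','range_z','fx','fy','cx','cy','dist_coeffs','T']})
cv2.imwrite(f'pics/{tag}.png',f['frame'])
if len(sys.argv)>3:
    X=[float(v) for v in sys.argv[3:6]]; h=int(sys.argv[6])
    u,v=proj(f,X)[0]; print('px',u,v); u,v=int(u),int(v)
    c=f['frame'][max(v-h,0):v+h,max(u-h,0):u+h]
    k=600//(2*h)
    cv2.imwrite(f'pics/{tag}_c.png',cv2.resize(c,None,fx=k,fy=k,interpolation=cv2.INTER_CUBIC)); print('crop origin',max(u-h,0),max(v-h,0),'scale',k)
E
python3 v.py wrist w1 0.553 -0.0205 0.155 40
```

```text
1.35 [0.675  0.     0.1954] [2.2215 2.2214 0.0001] [0.4329 0.2703 0.4865] 0.08503355796954548
px 112.36857161437993 223.57364344486177
crop origin 72 183 scale 7
```

Emit:
drive_tool --commands '[{"rx": 0, "ry": 0, "rz": 0, "tx": -1, "ty": -0.2, "tz": 0, "grip": -1}, {"rx": 0, "ry": 0, "rz": 0, "tx": -1, "ty": -0.2, "tz": 0, "grip": -1}, {"rx": 0, "ry": 0, "rz": 0, "tx": -1, "ty": -0.2, "tz": 0, "grip": -1}, {"rx": 0, "ry": 0, "rz": 0, "tx": -1, "ty": -0.2, "tz": 0, "grip": -1}, {"rx": 0, "ry": 0, "rz": 0, "tx": -1, "ty": -0.2, "tz": 0, "grip": -1}, {"rx": 0, "ry": 0, "rz": 0, "tx": -1, "ty": 0, "tz": 0, "grip": -1}, {"rx": 0, "ry": 0, "rz": 0, "tx": 0, "ty": 0, "tz": 0, "grip": -1}]'

```text
clock: 2.28
tcp_pos: [0.5541, -0.0201, 0.1957]
orientation: [-2.222, -2.221, -0.0]
contact_force: [1.0, -0.2, 0.3]
grip_width: 0.0854
```

```bash
python3 v.py wrist w2 0.553 -0.0205 0.155 40
```

```text
2.275 [ 0.5541 -0.0201  0.1957] [-2.2216 -2.2211 -0.    ] [ 0.9527 -0.2232  0.3338] 0.0853515175424378
px 253.01579413942065 201.63016393134146
crop origin 213 161 scale 7
```

View pics/w2_c.png

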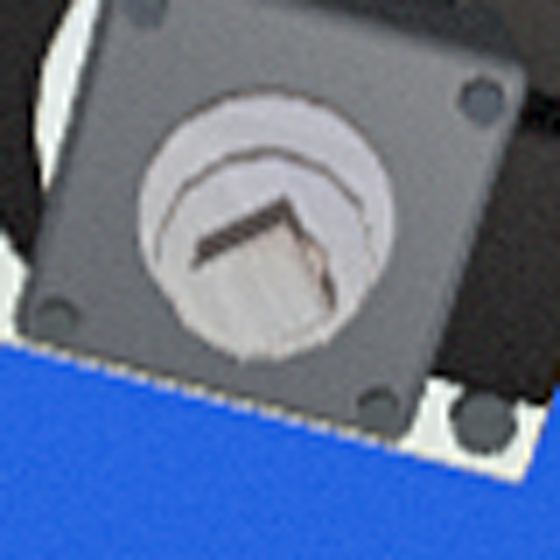

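View pics/w2.png

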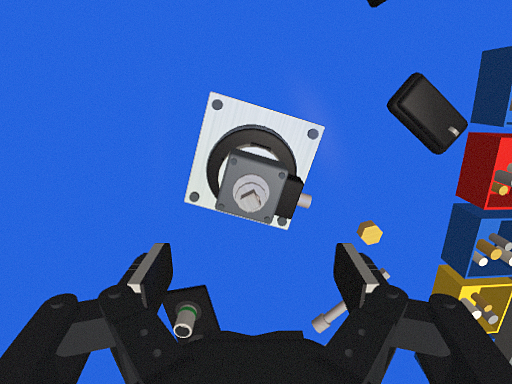

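```bash
cat > d.py <<'E'
from h import *
import sys
np.set_printoptions(precision=4,suppress=True)
d=np.load('pics/w2.npz'); f={k:d[k] for k in d.files}
# circle of sensor collar: shoulder z .14 d27
c=f['frame'][175:215,228:275]; k=12
big=cv2.resize(c,None,fx=k,fy=k,interpolation=cv2.INTER_CUBIC)
g=cv2.createCLAHE(3,(2,2)).apply(cv2.cvtColor(big,cv2.COLOR_BGR2GRAY)); 
big0=cv2.cvtColor(g,cv2.COLOR_GRAY2BGR)
cx,cy=float(sys.argv[1]),float(sys.argv[2])
def dr(img,P,col):
    q=(proj(f,P)-[228,175]+0.5)*k-0.5
    cv2.polylines(img,[np.round(q).astype(int)],True,col,1)
def model(img,yaw):
    for s,z,col in ((12.7,.14,(0,0,255)),(12.7,.1522,(0,255,0)),(9.2,.155,(255,255,0))):
        a=np.radians(yaw+45+90*np.arange(4)); rr=s/2000*2**.5
        dr(img,np.c_[cx+rr*np.cos(a),cy+rr*np.sin(a),0*a+z],col)
    a=np.linspace(0,2*np.pi,40,endpoint=False)
    dr(img,np.c_[cx+.0135*np.cos(a),cy+.0135*np.sin(a),0*a+.14],(0,128,255))
out=[]
for y in map(float,sys.argv[3:]):
    b=big0.copy(); model(b,y); out.append(b)
cv2.imwrite('pics/ov.png',cv2.resize(np.hstack([big0]+out[:1]),None,fx=.7,fy=.7))
P=f['P']; m=(P[...,2]>.151)&(P[...,2]<.157)&(abs(P[...,0]-.553)<.015)&(abs(P[...,1]+.02)<.015)
q=P[m]; print(len(q),q.mean(0),cv2.minAreaRect((q[:,:2]*1000).astype(np.float32)))
m=(P[...,2]>.1375)&(P[...,2]<.1425)&(abs(P[...,0]-.553)<.02)&(abs(P[...,1]+.02)<.02);q=P[m]
print('shoulder',len(q),q.min(0),q.max(0),cv2.minEnclosingCircle((q[:,:2]*1000).astype(np.float32)))
E
python3 d.py 0.553 -0.0205 33
```

```text
230 [ 0.5506 -0.0209  0.1541] ((550.5655517578125, -21.801063537597656), (12.899202346801758, 13.192748069763184), 28.386932373046875)
shoulder 391 [ 0.538  -0.0349  0.1376] [ 0.5636 -0.0084  0.1424] ((550.7379150390625, -21.609779357910156), 13.403732299804688)
```

View pics/ov.png

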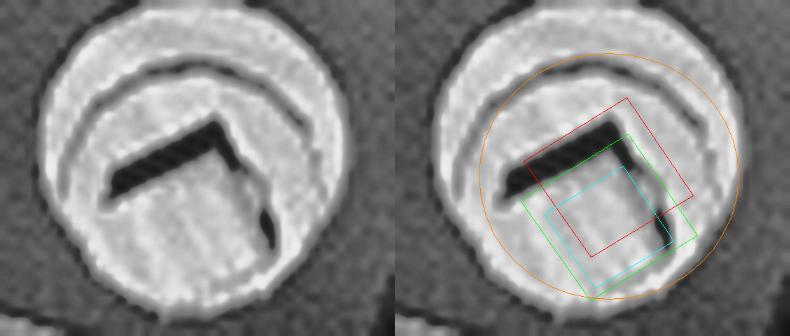

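```bash
python3 d.py 0.5507 -0.0212 28
```

```text
230 [ 0.5506 -0.0209  0.1541] ((550.5655517578125, -21.801063537597656), (12.899202346801758, 13.192748069763184), 28.386932373046875)
shoulder 391 [ 0.538  -0.0349  0.1376] [ 0.5636 -0.0084  0.1424] ((550.7379150390625, -21.609779357910156), 13.403732299804688)
```

View pics/ov.png

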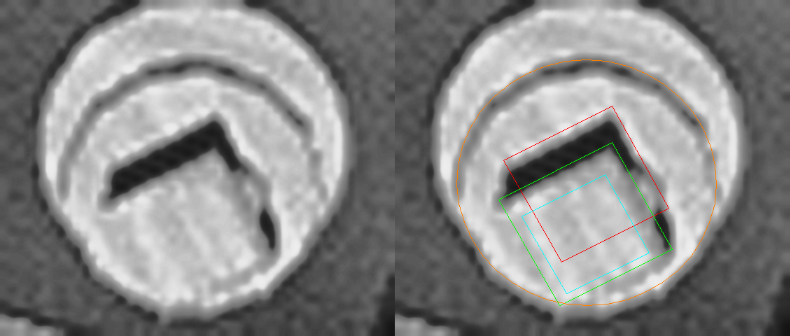

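Emit:
drive_tool --commands '[{"rx": 0, "ry": 0, "rz": 0, "tx": -0.5, "ty": -1, "tz": 0, "grip": -1}, {"rx": 0, "ry": 0, "rz": 0, "tx": -0.5, "ty": -1, "tz": 0, "grip": -1}, {"rx": 0, "ry": 0, "rz": 0, "tx": -0.5, "ty": -1, "tz": 0, "grip": -1}, {"rx": 0, "ry": 0, "rz": 0, "tx": -0.5, "ty": -1, "tz": 0, "grip": -1}, {"rx": 0, "ry": 0, "rz": 0, "tx": -0.5, "ty": -1, "tz": 0, "grip": -1}, {"rx": 0, "ry": 0, "rz": 0, "tx": -0.5, "ty": -1, "tz": 0, "grip": -1}, {"rx": 0, "ry": 0, "rz": 0, "tx": -0.5, "ty": -1, "tz": -0.8, "grip": -1}, {"rx": 0, "ry": 0, "rz": 0, "tx": -0.5, "ty": -1, "tz": -0.8, "grip": -1}, {"rx": 0, "ry": 0, "rz": 0, "tx": -0.5, "ty": -1, "tz": -0.8, "grip": -1}, {"rx": 0, "ry": 0, "rz": 0, "tx": -0.5, "ty": -1, "tz": -0.8, "grip": -1}]'

```text
clock: 3.58
tcp_pos: [0.4559, -0.221, 0.1311]
orientation: [2.22, 2.221, 0.001]
contact_force: [0.3, -0.1, -0.1]
grip_width: 0.0851
```

Emit:
drive_tool --commands '[{"rx": 0, "ry": 0, "rz": 0, "tx": -0.2, "ty": -1, "tz": 0, "grip": -1}, {"rx": 0, "ry": 0, "rz": 0, "tx": 0, "ty": -0.9, "tz": 0, "grip": -1}, {"rx": 0, "ry": 0, "rz": 0, "tx": 0, "ty": 0, "tz": 0, "grip": -1}]'

```text
clock: 3.95
tcp_pos: [0.4517, -0.2596, 0.1317]
orientation: [2.223, 2.218, -0.0]
contact_force: [-0.0, 0.5, -0.7]
grip_width: 0.0854
```

```bash
python3 v.py wrist w3 0.4505 -0.258 0.054 40
```

```text
3.95 [ 0.4517 -0.2596  0.1317] [ 2.2229  2.2182 -0.    ] [-0.043   0.5297 -0.7252] 0.08543462223368038
px 252.77309626920072 186.17116227943683
crop origin 212 146 scale 7
```

View pics/w3_c.png

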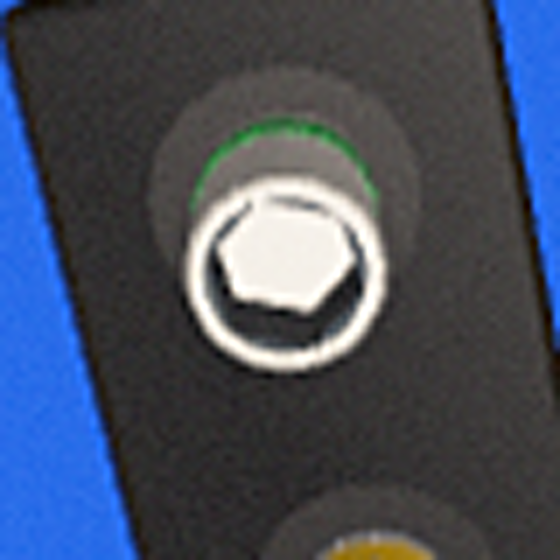

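View pics/w3.png

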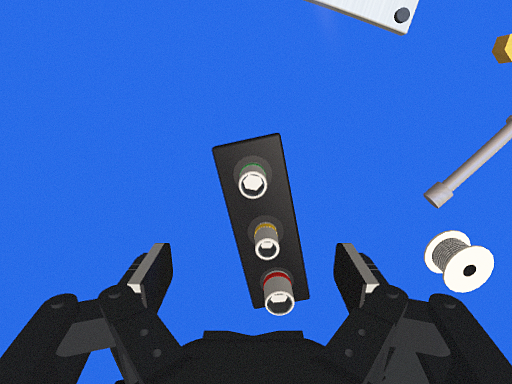

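Emit:
drive_tool --commands '[{"rx": 0, "ry": 0, "rz": 0, "tx": -0.05, "ty": 0.1, "tz": -1, "grip": -1}, {"rx": 0, "ry": 0, "rz": 0, "tx": 0, "ty": 0, "tz": -1, "grip": -1}, {"rx": 0, "ry": 0, "rz": 0, "tx": 0, "ty": 0, "tz": -1, "grip": -1}, {"rx": 0, "ry": 0, "rz": 0, "tx": 0, "ty": 0, "tz": -1, "grip": -1}, {"rx": 0, "ry": 0, "rz": 0, "tx": 0, "ty": 0, "tz": -1, "grip": -1}, {"rx": 0, "ry": 0, "rz": 0, "tx": 0, "ty": 0, "tz": -0.5, "grip": -1}, {"rx": 0, "ry": 0, "rz": 0, "tx": 0, "ty": 0, "tz": 0, "grip": -1}]'

```text
clock: 4.88
tcp_pos: [0.4501, -0.2552, 0.0211]
orientation: [-2.22, -2.222, 0.0]
contact_force: [-0.3, 0.0, 0.3]
grip_width: 0.0855
```

```bash
python3 v.py side s4 0.4505 -0.258 0.054 30;  python3 v.py wrist w4 0.4505 -0.258 0.054 50
```

```text
4.875 [ 0.4501 -0.2552  0.0211] [-2.2198 -2.2217  0.0001] [-0.2593  0.0247  0.2953] 0.08550844665129914
px 211.57080156522142 283.0576434998233
crop origin 181 253 scale 10
4.925 [ 0.4504 -0.2556  0.0216] [2.2207 2.2221 0.0004] [-0.846  -0.0737 -0.1921] 0.08546825151899597
px 255.27111194457603 247.892475371473
crop origin 205 197 scale 6
```

View pics/s4_c.png

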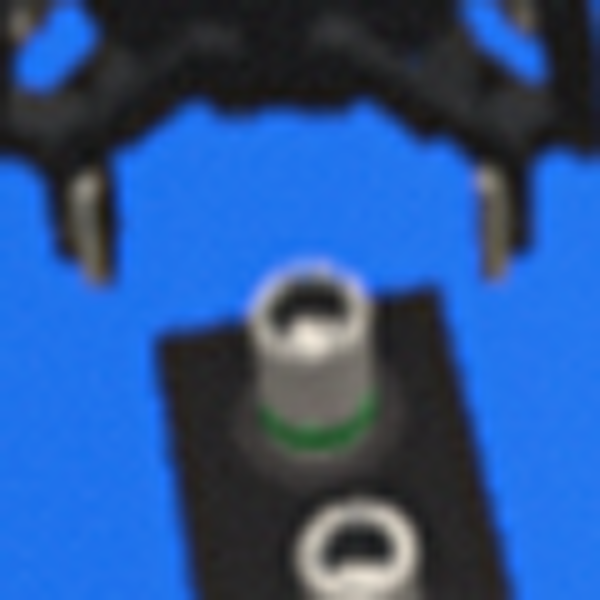

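View pics/w4_c.png

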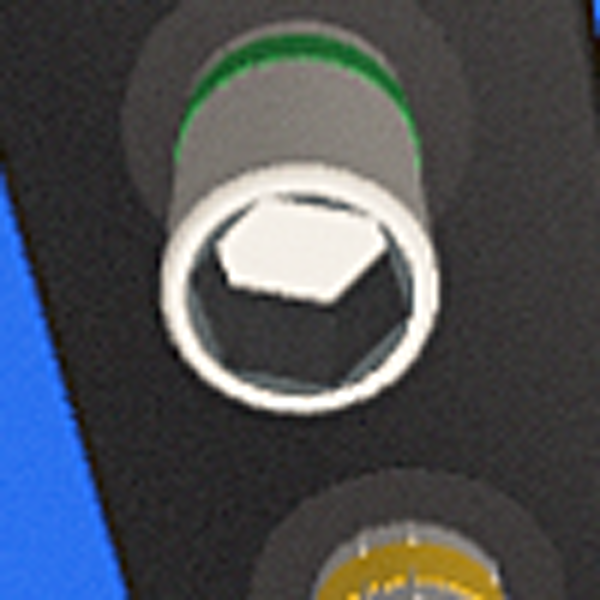

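```bash
cat > e.py <<'E'
from h import *
np.set_printoptions(precision=4,suppress=True)
d=np.load('pics/w4.npz'); f={k:d[k] for k in d.files}
c=np.array([[300,288],[163,288],[439,288],[300,163],[300,412],[340,388],[235,372],[195,290],[410,310],[270,195],[375,218]],float)
uv=(c+.5)/6-.5+[205,197]
X=ray(f,uv,0.054); print(X)
ctr=(X[1]+X[2]+X[3]+X[4])/4; print(ctr)
for p in X[5:]: v=p-ctr; print(np.degrees(np.arctan2(v[1],v[0])),np.hypot(*v[:2])*1000)
c=np.array([[230,288],[325,303],[388,238],[216,245]],float); Y=ray(f,(c+.5)/6-.5+[205,197],0.03)
for a,b in ((0,1),(1,2),(3,0)): v=Y[b]-Y[a]; print('edge',np.degrees(np.arctan2(v[1],v[0])),np.hypot(*v[:2])*1000)
E
python3 e.py
```

```text
[[ 0.4501 -0.2558  0.054 ]
 [ 0.4369 -0.2559  0.054 ]
 [ 0.4635 -0.2558  0.054 ]
 [ 0.4501 -0.2426  0.054 ]
 [ 0.4501 -0.2697  0.054 ]
 [ 0.4541 -0.2669  0.054 ]
 [ 0.4437 -0.2651  0.054 ]
 [ 0.44   -0.2561  0.054 ]
 [ 0.4608 -0.2582  0.054 ]
 [ 0.4472 -0.246   0.054 ]
 [ 0.4572 -0.2484  0.054 ]]
[ 0.4501 -0.256   0.054 ]
-70.23068833784771 11.617572248511479
-125.08478911476448 11.152851429332836
-179.675885033239 10.183005354854307
-11.875681489017893 10.855375717383254
106.17290330692461 10.46777474923042
47.311929879405106 10.404878997639923
edge -10.048876164922834 10.848615905387058
edge 49.5730840405631 10.696386364491428
edge -74.40408914729674 5.581952209231695
```

Emit:
drive_tool --commands '[{"rx": 0, "ry": 0, "rz": 0, "tx": 0, "ty": 0, "tz": 0, "grip": 1}, {"rx": 0, "ry": 0, "rz": 0, "tx": 0, "ty": 0, "tz": 0, "grip": 1}, {"rx": 0, "ry": 0, "rz": 0, "tx": 0, "ty": 0, "tz": 0, "grip": 1}, {"rx": 0, "ry": 0, "rz": 0, "tx": 0, "ty": 0, "tz": 0, "grip": 1}, {"rx": 0, "ry": 0, "rz": 0, "tx": 0, "ty": 0, "tz": 0, "grip": 1}, {"rx": 0, "ry": 0, "rz": 0, "tx": 0, "ty": 0, "tz": 0, "grip": 1}]' --grip_force 70

```text
clock: 5.72
tcp_pos: [0.45, -0.256, 0.0214]
orientation: [-2.221, -2.221, -0.0]
contact_force: [0.6, 0.0, -0.3]
grip_width: 0.0
```

```bash
python3 v.py side s5 0.4505 -0.258 0.054 30;  python3 v.py wrist w5 0.4505 -0.258 0.054 50
```

```text
5.725 [ 0.45   -0.256   0.0214] [-2.2215 -2.2214 -0.    ] [ 0.6495  0.0448 -0.2968] 1.503054867532963e-05
px 211.57080156522142 283.0576434998233
crop origin 181 253 scale 10
5.775 [ 0.45   -0.2559  0.0214] [-2.2214 -2.2214  0.    ] [-0.3681 -0.0141 -0.0898] 4.424348254142676e-05
px 256.0373971791846 247.65233520709063
crop origin 206 197 scale 6
```

View pics/s5_c.png

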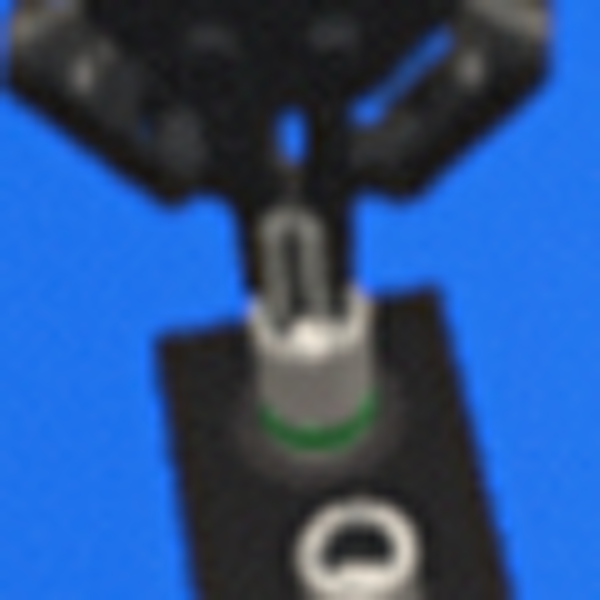

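View pics/w5.png

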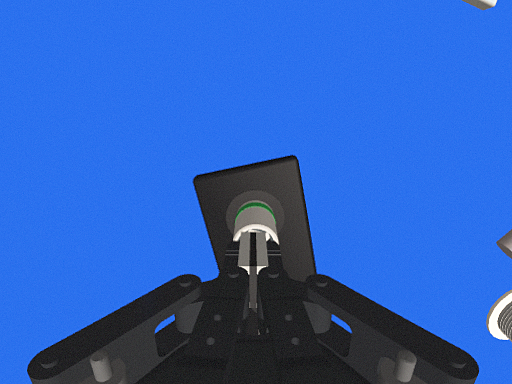

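```bash
cat > g.py <<'E'
from h import *
np.set_printoptions(precision=4,suppress=True)
for n in ('s4','w4','s5','w5'):
    d=np.load(f'pics/{n}.npz'); P=d['P']
    m=(abs(P[...,0]-.45)<.06)&(abs(P[...,1]+.256)<.02)&(P[...,2]>.005)&(P[...,2]<.15)
    q=P[m]
    print(n)
    for z in np.arange(.005,.15,.01):
        s=q[(q[:,2]>=z)&(q[:,2]<z+.01)]
        if len(s): print(round(z,3),len(s),s.min(0)[:2],s.max(0)[:2])
d=np.load('pics/w5.npz');print(d['P'][200:262:4,250],d['range_z'][200:262:4,250])
d=np.load('pics/s5.npz');print(d['P'][272:296:2,210])
E
python3 g.py; python3 -c "
import cv2;i=cv2.imread('pics/w5.png')[190:290,200:310];cv2.imwrite('pics/w5z.png',cv2.resize(i,None,fx=6,fy=6,interpolation=2))"
```

```text
s4
0.005 284 [ 0.4078 -0.2757] [ 0.4912 -0.236 ]
0.015 31 [ 0.4373 -0.274 ] [ 0.4837 -0.2399]
0.025 31 [ 0.4385 -0.2743] [ 0.4625 -0.2627]
0.035 55 [ 0.439  -0.2739] [ 0.4632 -0.2468]
0.045 70 [ 0.4369 -0.2732] [ 0.4637 -0.2446]
0.055 11 [ 0.4395 -0.2704] [ 0.4612 -0.2494]
0.065 8 [ 0.3994 -0.2674] [ 0.4976 -0.2558]
0.075 29 [ 0.3932 -0.2693] [ 0.5048 -0.2487]
0.085 38 [ 0.3934 -0.2697] [ 0.5051 -0.2444]
0.095 38 [ 0.3921 -0.2689] [ 0.5053 -0.2562]
0.105 26 [ 0.3931 -0.2711] [ 0.5078 -0.2637]
0.115 119 [ 0.3904 -0.2705] [ 0.5079 -0.2451]
0.125 110 [ 0.3924 -0.2756] [ 0.4988 -0.241 ]
0.135 115 [ 0.4085 -0.2759] [ 0.4904 -0.2407]
0.145 39 [ 0.4176 -0.2759] [ 0.5084 -0.2655]
w4
0.005 3880 [ 0.4072 -0.2759] [ 0.492 -0.236]
0.015 186 [ 0.4364 -0.2553] [ 0.4635 -0.2422]
0.025 231 [ 0.4364 -0.2643] [ 0.4633 -0.2425]
0.035 797 [ 0.4366 -0.2676] [ 0.4634 -0.2425]
0.045 1170 [ 0.4365 -0.2705] [ 0.4633 -0.2427]
0.055 9 [ 0.4377 -0.2674] [ 0.4624 -0.2429]
0.065 200 [ 0.4005 -0.2645] [ 0.4968 -0.2437]
0.075 931 [ 0.3925 -0.2663] [ 0.5053 -0.2429]
0.085 1194 [ 0.3925 -0.266 ] [ 0.5057 -0.2427]
0.0
[... 1828 characters left out ...]
-0.2435  0.0529]
 [ 0.447  -0.2451  0.0548]
 [ 0.4471 -0.2442  0.0616]
 [ 0.4471 -0.2444  0.066 ]
 [ 0.4472 -0.2442  0.0709]
 [ 0.4472 -0.2439  0.0755]
 [ 0.4473 -0.2435  0.0803]
 [ 0.4473 -0.2438  0.0835]
 [ 0.4473 -0.2439  0.0868]
 [ 0.4474 -0.2437  0.0906]] [0.1987 0.1906 0.1838 0.1776 0.1719 0.1663 0.1605 0.1592 0.1525 0.1483
 0.1436 0.1392 0.1345 0.1315 0.1284 0.1248]
[[ 0.4492 -0.258   0.094 ]
 [ 0.4495 -0.2635  0.0934]
 [ 0.4496 -0.2675  0.0911]
 [ 0.4492 -0.2678  0.0844]
 [ 0.4485 -0.2656  0.0746]
 [ 0.4484 -0.2685  0.0708]
 [ 0.448  -0.2688  0.064 ]
 [ 0.4452 -0.2514  0.0348]
 [ 0.4474 -0.2709  0.0518]
 [ 0.447  -0.2714  0.0449]
 [ 0.4463 -0.2699  0.0353]
 [ 0.446  -0.2715  0.0298]]
```

View pics/w5z.png

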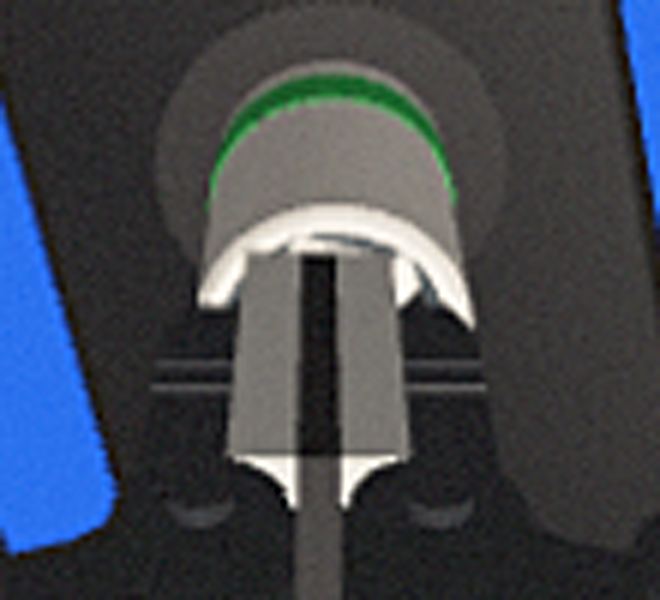

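```bash
cat > g2.py <<'E'
from h import *
np.set_printoptions(precision=4,suppress=True)
print(r.grip_depth, [a for a in dir(r) if not a.startswith('_')])
for n,tz in (('w2',.1957),('w3',.1317),('w4',.0214),('w5',.0214)):
    d=np.load(f'pics/{n}.npz'); P=d['P']; T=d['T']
    # points in camera-tool offsets: z relative to TCP
    m=(P[...,2]-tz>-.03)&(P[...,2]-tz<.075)&(d['range_z']<.19)
    tcp={'w2':(.5541,-.0201),'w3':(.4517,-.2596),'w4':(.4503,-.2555),'w5':(.45,-.2559)}[n]
    q=P-np.array([*tcp,tz])
    for s in (-1,1):
        mm=m&(abs(q[...,1])<.016)&((q[...,0]*s)>(0.02 if n!='w5' else 0.003))
        a=q[mm]
        if n in('w4','w5'): a=a[a[:,2]>.035]
        if len(a): print(n,s,len(a),'zmin',np.sort(a[:,2])[:12:3],a.min(0),a.max(0))
E
python3 g2.py
```

```text
0.0187 ['Unreachable', 'grip_depth']
w2 -1 1274 zmin [0.0481 0.0488 0.0492 0.0495] [-0.0579 -0.0105  0.0481] [-0.0433  0.0133  0.075 ]
w2 1 1292 zmin [0.0486 0.0491 0.0493 0.0495] [ 0.0406 -0.0105  0.0486] [0.0555 0.0129 0.075 ]
w3 -1 1267 zmin [0.0487 0.0492 0.0496 0.0497] [-0.0581 -0.0103  0.0487] [-0.0435  0.0131  0.075 ]
w3 1 1287 zmin [0.0483 0.0492 0.0494 0.0494] [ 0.0406 -0.0107  0.0483] [0.0551 0.0129 0.075 ]
w4 -1 1252 zmin [0.0491 0.0496 0.0498 0.0498] [-0.0578 -0.0108  0.0491] [-0.0432  0.0127  0.075 ]
w4 1 1268 zmin [0.0489 0.0493 0.0497 0.05  ] [ 0.0407 -0.0105  0.0489] [0.0554 0.0128 0.075 ]
w5 -1 808 zmin [0.0386 0.039  0.04   0.0408] [-0.0153 -0.0094  0.0386] [-0.003   0.0128  0.0749]
w5 1 510 zmin [0.0389 0.04   0.0411 0.0417] [0.003  0.0071 0.0389] [0.0122 0.0129 0.075 ]
```

Emit:
drive_tool --commands '[{"rx": 0, "ry": 0, "rz": 0, "tx": 0.04, "ty": -0.05, "tz": 0.3, "grip": -1}, {"rx": 0, "ry": 0, "rz": 0, "tx": 0, "ty": 0, "tz": 0, "grip": -1}, {"rx": 0, "ry": 0, "rz": 0, "tx": 0, "ty": 0, "tz": 0, "grip": -1}, {"rx": 0, "ry": 0, "rz": 0, "tx": 0, "ty": 0, "tz": 0, "grip": -1}, {"rx": 0, "ry": 0, "rz": 0, "tx": 0, "ty": 0, "tz": 0, "grip": -1}]'

```text
clock: 6.45
tcp_pos: [0.4507, -0.2569, 0.0273]
orientation: [-2.221, -2.221, 0.0]
contact_force: [-0.6, -0.7, -1.1]
grip_width: 0.0855
```

Emit:
drive_tool --commands '[{"rx": 0, "ry": 0, "rz": 0, "tx": 0, "ty": 0, "tz": -0.8, "grip": -1}, {"rx": 0, "ry": 0, "rz": 0, "tx": 0, "ty": 0, "tz": -0.8, "grip": -1}, {"rx": 0, "ry": 0, "rz": 0, "tx": 0, "ty": 0, "tz": -0.6, "grip": -1}, {"rx": 0, "ry": 0, "rz": 0, "tx": 0, "ty": 0, "tz": 0, "grip": -1}]'

```text
clock: 6.95
tcp_pos: [0.4497, -0.2565, -0.0181]
orientation: [-2.22, -2.219, 0.002]
contact_force: [-0.1, -0.0, -0.4]
grip_width: 0.0854
```

```bash
python3 v.py side s6 0.4505 -0.258 0.054 30
```

```text
6.95 [ 0.4497 -0.2565 -0.0181] [-2.2196 -2.2194  0.0017] [-0.1087 -0.0169 -0.3853] 0.08537184533610688
px 211.57080156522142 283.0576434998233
crop origin 181 253 scale 10
```

View pics/s6_c.png

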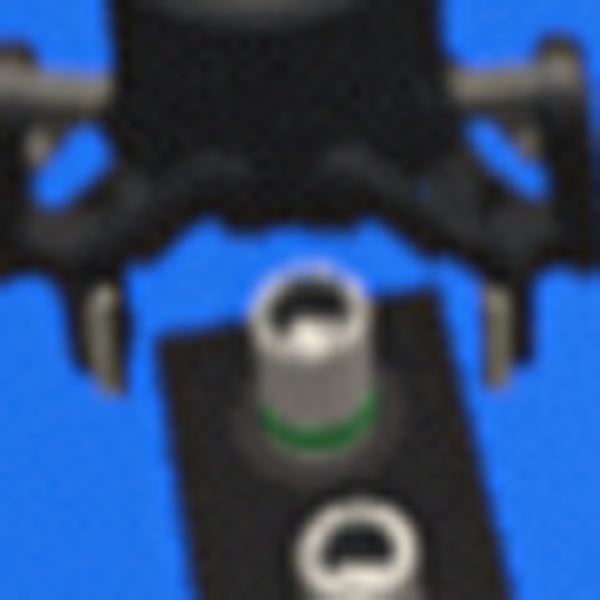

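Emit:
drive_tool --commands '[{"rx": 0, "ry": 0, "rz": 0, "tx": 0.06, "ty": 0, "tz": 0, "grip": 1}, {"rx": 0, "ry": 0, "rz": 0, "tx": 0, "ty": 0, "tz": 0, "grip": 1}, {"rx": 0, "ry": 0, "rz": 0, "tx": 0, "ty": 0, "tz": 0, "grip": 1}, {"rx": 0, "ry": 0, "rz": 0, "tx": 0, "ty": 0, "tz": 0, "grip": 1}, {"rx": 0, "ry": 0, "rz": 0, "tx": 0, "ty": 0, "tz": 0, "grip": 1}, {"rx": 0, "ry": 0, "rz": 0, "tx": 0, "ty": 0, "tz": 0, "grip": 1}]' --grip_force 70

```text
clock: 7.75
tcp_pos: [0.4524, -0.2571, -0.0161]
orientation: [2.221, 2.221, 0.001]
contact_force: [-0.9, 0.7, 5.8]
grip_width: 0.0255
```

```bash
python3 v.py wrist w7 0.4505 -0.258 0.054 50
```

```text
7.75 [ 0.4524 -0.2571 -0.0161] [2.221  2.2209 0.0006] [-0.8706  0.7392  5.8129] 0.025489563970380304
px 251.826545545881 286.1017282721629
crop origin 201 236 scale 6
```

View pics/w7_c.png

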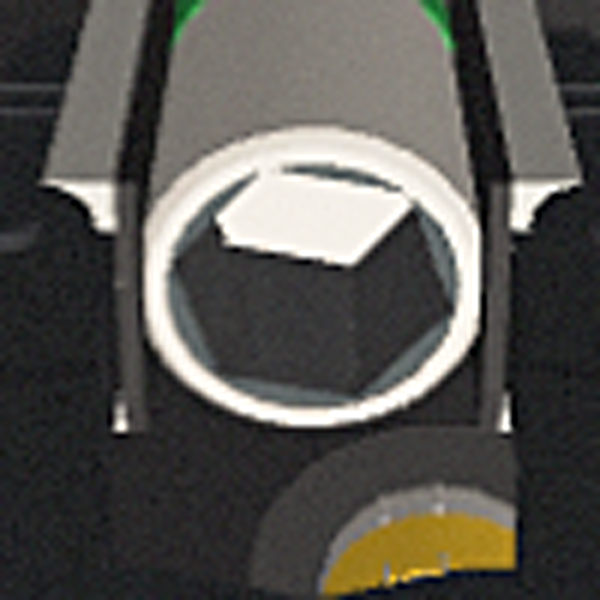

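Emit:
drive_tool --commands '[{"rx": 0, "ry": 0, "rz": 0, "tx": 0, "ty": 0, "tz": 0.4, "grip": 1}, {"rx": 0, "ry": 0, "rz": 0, "tx": 0, "ty": 0, "tz": 1, "grip": 1}, {"rx": 0, "ry": 0, "rz": 0, "tx": 0, "ty": 0, "tz": 1, "grip": 1}, {"rx": 0, "ry": 0, "rz": 0, "tx": 0, "ty": 0, "tz": 0, "grip": 1}]'

```text
clock: 8.3
tcp_pos: [0.453, -0.2575, 0.0327]
orientation: [2.22, 2.219, 0.002]
contact_force: [-0.0, 0.6, -1.4]
grip_width: 0.0255
```

```bash
python3 v.py wrist w8 0.4524 -0.2571 0.1 60; python3 v.py side s8 0.45 -0.258 0.08 50; python3 v.py scene c8 0.45 -0.258 0.08 50
```

```text
8.3 [ 0.453  -0.2575  0.0327] [2.2197 2.2193 0.0018] [-0.024   0.6006 -1.3993] 0.025531038005245678
px 254.78250962436488 280.1022593835924
crop origin 194 220 scale 5
8.35 [ 0.4523 -0.2571  0.0318] [2.2206 2.2206 0.0008] [ 0.171  -0.8468 -0.5694] 0.02540472875759309
px 210.69518331858453 275.95100526011754
crop origin 160 225 scale 6
8.4 [ 0.4518 -0.2569  0.0312] [-2.2213 -2.2214 -0.    ] [-0.9419 -0.3027 -1.2072] 0.025539602899447043
px 226.94191512870313 125.5495608670687
crop origin 176 75 scale 6
```

View pics/w8.png

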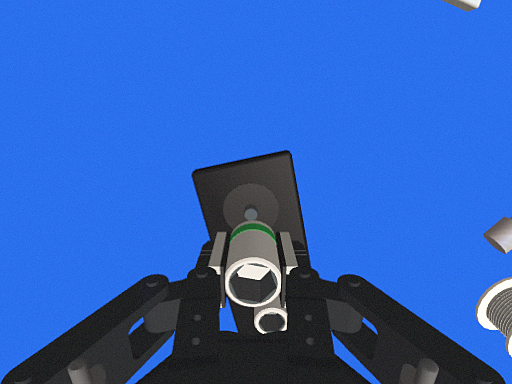

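View pics/s8_c.png

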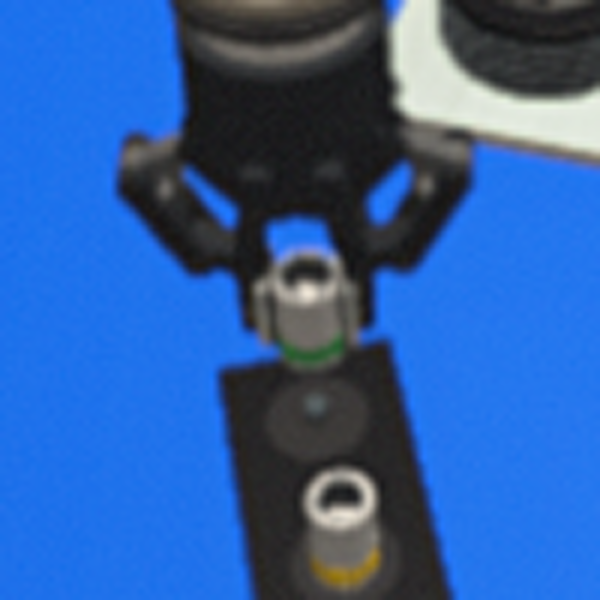

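View pics/c8_c.png

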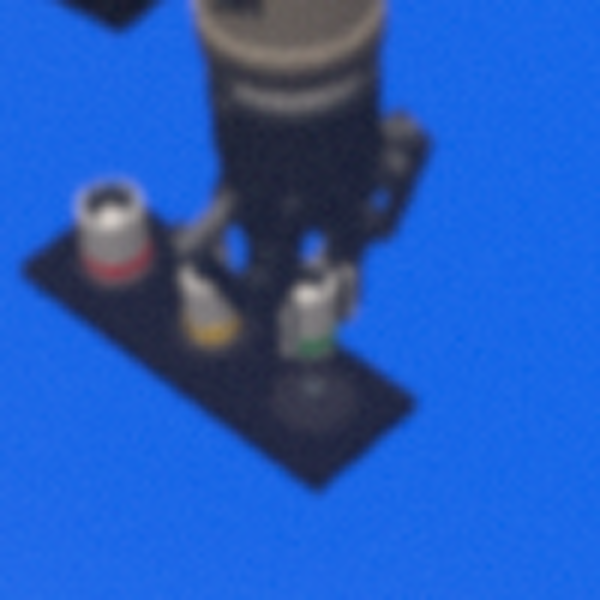

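Emit:
drive_tool --commands '[{"rx": 0, "ry": 0, "rz": 0, "tx": 0.4, "ty": 1, "tz": 1, "grip": 1}, {"rx": 0, "ry": 0, "rz": 0, "tx": 0.4, "ty": 1, "tz": 1, "grip": 1}, {"rx": 0, "ry": 0, "rz": 0, "tx": 0.4, "ty": 1, "tz": 1, "grip": 1}, {"rx": 0, "ry": 0, "rz": 0, "tx": 0.4, "ty": 1, "tz": 1, "grip": 1}, {"rx": 0, "ry": 0, "rz": 0, "tx": 0.4, "ty": 1, "tz": 1, "grip": 1}, {"rx": 0, "ry": 0, "rz": 0, "tx": 0.4, "ty": 1, "tz": 1, "grip": 1}, {"rx": 0, "ry": 0, "rz": 0, "tx": 0.4, "ty": 1, "tz": 1, "grip": 1}, {"rx": 0, "ry": 0, "rz": 0, "tx": 0.4, "ty": 0.8, "tz": 0, "grip": 1}, {"rx": 0, "ry": 0, "rz": 0, "tx": 0.4, "ty": 0.8, "tz": 0, "grip": 1}, {"rx": 0, "ry": 0, "rz": 0, "tx": 0.4, "ty": 0.8, "tz": 0, "grip": 1}]'

```text
clock: 9.7
tcp_pos: [0.5317, -0.0682, 0.1701]
orientation: [-2.221, -2.22, 0.003]
contact_force: [0.5, 0.3, -1.9]
grip_width: 0.0254
```

Emit:
drive_tool --commands '[{"rx": 0, "ry": 0, "rz": -0.9, "tx": 0.4, "ty": 0.8, "tz": 0, "grip": 1}, {"rx": 0, "ry": 0, "rz": -0.9, "tx": 0.4, "ty": 0.8, "tz": 0, "grip": 1}, {"rx": 0, "ry": 0, "rz": -0.9, "tx": 0.1, "ty": 0.8, "tz": 0, "grip": 1}, {"rx": 0, "ry": 0, "rz": 0, "tx": 0, "ty": 0, "tz": 0, "grip": 1}]'

```text
clock: 10.2
tcp_pos: [0.55, -0.0192, 0.1705]
orientation: [-2.594, -1.77, 0.002]
contact_force: [0.0, -0.7, -1.2]
grip_width: 0.0253
```

```bash
python3 v.py wrist w9 0.5507 -0.02 0.155 60; python3 v.py side s9 0.5507 -0.0214 0.155 50; python3 v.py scene c9 0.5507 -0.0214 0.155 50
```

```text
10.2 [ 0.55   -0.0192  0.1705] [-2.5943 -1.7703  0.0016] [ 0.028  -0.7421 -1.2375] 0.025253719941911498
px 256.25988306897676 212.65494836505354
crop origin 196 152 scale 5
10.25 [ 0.5498 -0.0206  0.1707] [-2.5947 -1.7705  0.002 ] [-0.396  -0.076  -0.7577] 0.02568688716659684
px 250.8059501051293 190.36912815837812
crop origin 200 140 scale 6
10.3 [ 0.5497 -0.0214  0.1708] [-2.5961 -1.769   0.0018] [-0.1686 -0.2627 -1.0579] 0.02506908643264345
px 246.82859670441835 184.63728207189578
crop origin 196 134 scale 6
```

View pics/w9.png

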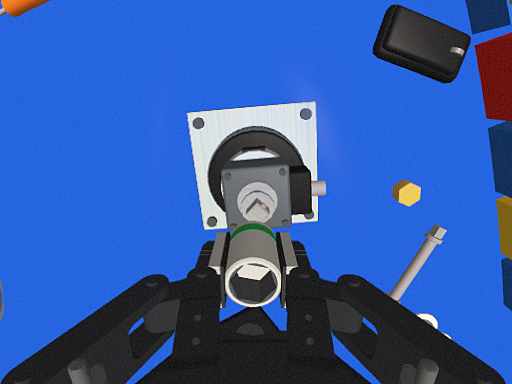

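View pics/s9_c.png

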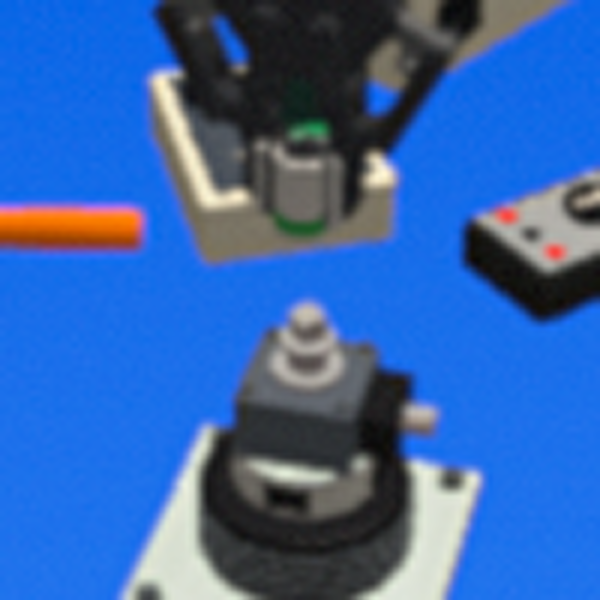

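View pics/c9_c.png

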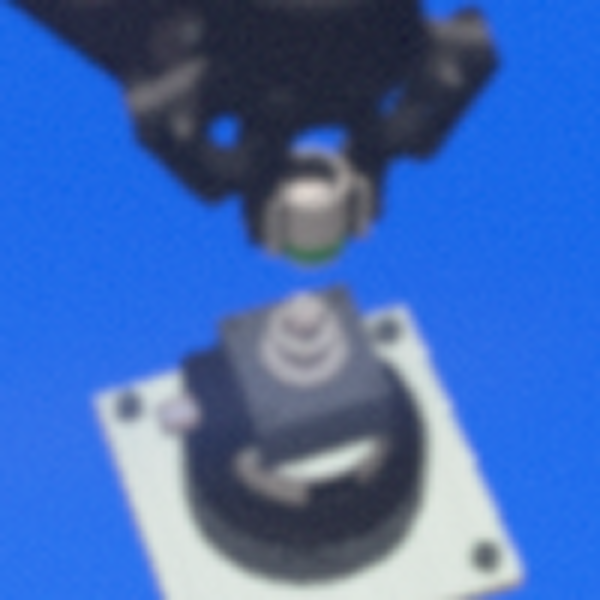

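```bash
cat > fit.py <<'E'
from h import *
import sys
from scipy.optimize import least_squares
np.set_printoptions(precision=4,suppress=True)
def cyl(P,z0,z1,c0,R,win=.022):
    m=(P[...,2]>z0)&(P[...,2]<z1)&(np.hypot(P[...,0]-c0[0],P[...,1]-c0[1])<win)
    q=P[m][:,:2]
    if len(q)<6: return None,len(q)
    s=least_squares(lambda c:np.hypot(q[:,0]-c[0],q[:,1]-c[1])-R,c0,loss='soft_l1',f_scale=.0007)
    return s.x,len(q),np.median(abs(s.fun))
if __name__=='__main__':
    for n in sys.argv[1:]:
        P=np.load(f'pics/{n}.npz')['P']
        print(n,'sock',cyl(P,.203,.236,(.55,-.02),.0135))
        print(n,'collar',cyl(P,.125,.1375,(.551,-.021),.0135,.0155))
        m=(P[...,2]>.1375)&(P[...,2]<.1425)&(np.hypot(P[...,0]-.551,P[...,1]+.021)<.017)
        q=P[m]
        if len(q)>5: print('  shoulder',len(q),cv2.minEnclosingCircle((q[:,:2]*1000).astype(np.float32)))
        m=(P[...,2]>.145)&(P[...,2]<.158)&(np.hypot(P[...,0]-.551,P[...,1]+.021)<.013)
        q=P[m]
        if len(q)>5: print('  drive',len(q),q.mean(0))
E
python3 fit.py w2 w9 s9 c9 scene0 side0
```

```text
w2 sock (None, 0)
w2 collar (array([ 0.5509, -0.0221]), 14, np.float64(0.0002411334452696182))
  shoulder 391 ((550.7379150390625, -21.609779357910156), 13.403732299804688)
  drive 284 [ 0.5509 -0.0203  0.1531]
w9 sock (array([ 0.5507, -0.0171]), 3179, np.float64(0.002364070778550569))
w9 collar (array([ 0.5504, -0.0225]), 23, np.float64(0.00042560389187106147))
  shoulder 458 ((550.9144287109375, -21.63416290283203), 13.397236824035645)
  drive 335 [ 0.5517 -0.0199  0.153 ]
s9 sock (array([ 0.5493, -0.0236]), 153, np.float64(0.0018005143383763664))
s9 collar (array([ 0.5513, -0.0205]), 16, np.float64(0.00078567654248087))
  shoulder 27 ((551.18115234375, -27.22201156616211), 11.853447914123535)
  drive 27 [ 0.5511 -0.0276  0.1506]
c9 sock (array([ 0.551, -0.02 ]), 185, np.float64(0.002353073008179855))
c9 collar (array([ 0.5498, -0.0232]), 25, np.float64(0.00136707417350382))
  shoulder 46 ((552.5179443359375, -22.075719833374023), 13.559686660766602)
  drive 38 [ 0.5529 -0.0202  0.152 ]
scene0 sock (None, 0)
scene0 collar (array([ 0.549 , -0.0234]), 16, np.float64(0.001368301842853332))
  shoulder 43 ((551.6055908203125, -21.19020652770996), 13.542760848999023)
  drive 38 [ 0.5535 -0.0202  0.1524]
side0 sock (None, 0)
side0 collar (array([ 0.5516, -0.0204]), 16, np.float64(0.0010206757647071452))
  shoulder 25 ((551.1593627929688, -26.463603973388672), 12.467406272888184)
  drive 24 [ 0.5509 -0.0275  0.1512]
```

```bash
cat > fit2.py <<'E'
from fit import *
for n in sys.argv[1:]:
    d=np.load(f'pics/{n}.npz');P=d['P']
    hsv=cv2.cvtColor(d['frame'],cv2.COLOR_BGR2HSV); g=cv2.inRange(hsv,(50,80,30),(90,255,255))>0
    m=g&(np.hypot(P[...,0]-.55,P[...,1]+.02)<.022)&(P[...,2]>.16)
    q=P[m]; 
    print(n,len(q),'z',np.percentile(q[:,2],[2,50,98]))
    q=q[:,:2]
    s=least_squares(lambda c:np.hypot(q[:,0]-c[0],q[:,1]-c[1])-.0135,(.55,-.02),loss='soft_l1',f_scale=.0005); print('  band fit',s.x,np.median(abs(s.fun)))
    m=(P[...,2]>.2385)&(P[...,2]<.2435)&(np.hypot(P[...,0]-.55,P[...,1]+.02)<.016)
    q=P[m]; print('  rim',len(q),cv2.minEnclosingCircle((q[:,:2]*1000).astype(np.float32)) if len(q)>5 else 0, (q.min(0)+q.max(0))/2)
E
python3 fit2.py w9 s9 c9
```

```text
w9 290 z [0.2044 0.2089 0.2145]
  band fit [ 0.5483 -0.0185] 0.00016924074579971037
  rim 1276 ((549.8156127929688, -19.69676399230957), 15.767959594726562) [ 0.5497 -0.0193  0.241 ]
s9 22 z [0.2037 0.2091 0.2622]
  band fit [ 0.5493 -0.0225] 0.0013192619130030035
  rim 20 ((547.6837768554688, -21.0136775970459), 14.490758895874023) [ 0.5465 -0.0217  0.2406]
c9 7 z [0.2059 0.2074 0.2123]
  band fit [ 0.5482 -0.0217] 0.0005526281489775502
  rim 43 ((550.4896240234375, -18.443065643310547), 14.88219928741455) [ 0.5504 -0.0204  0.2409]
```

```bash
python3 v.py wrist w10 0.5507 -0.02 0.155 60; python3 v.py wrist w11 0.5507 -0.02 0.19 50; python3 fit2.py w10 w11; python3 fit.py w10 w11 | grep -v sock
```

```text
10.35 [ 0.5497 -0.0218  0.171 ] [ 2.5973  1.7674 -0.0015] [ 0.163  -0.6649 -0.4817] 0.025215352373981512
px 255.27785296889627 209.24211484896523
crop origin 195 149 scale 5
10.4 [ 0.5498 -0.022   0.1711] [ 2.5979  1.7662 -0.0011] [-0.3346 -0.4719 -0.4135] 0.025638231157259272
px 255.55562030429954 229.70843836949922
crop origin 205 179 scale 6
w10 300 z [0.2049 0.2095 0.2953]
  band fit [ 0.5481 -0.021 ] 0.00014136435841249385
  rim 1339 ((549.9387817382812, -20.08127212524414), 15.937832832336426) [ 0.5498 -0.021   0.241 ]
w11 292 z [0.2053 0.2096 0.2817]
  band fit [ 0.5481 -0.0212] 0.00014842523699518106
  rim 1344 ((550.02734375, -20.08289909362793), 15.978410720825195) [ 0.5499 -0.0215  0.241 ]
w10 collar (array([ 0.551 , -0.0237]), 29, np.float64(0.0015677470121146526))
  shoulder 476 ((550.7622680664062, -21.6473388671875), 13.507169723510742)
  drive 350 [ 0.5515 -0.0202  0.1531]
w11 collar (array([ 0.5508, -0.0222]), 31, np.float64(0.0004931393902317255))
  shoulder 482 ((550.7735595703125, -21.646533966064453), 13.497941017150879)
  drive 350 [ 0.5515 -0.0203  0.1532]
```

View pics/w11_c.png

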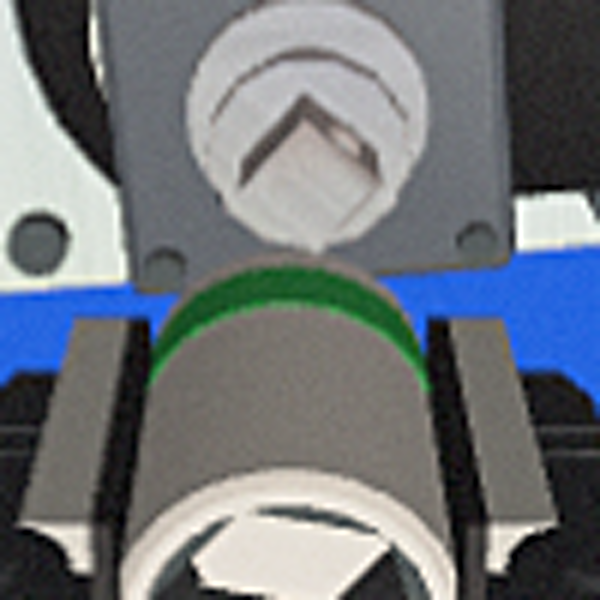

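```bash
cat > k.py <<'E'
from h import *
np.set_printoptions(precision=4,suppress=True)
d=np.load('pics/w11.npz'); f={k:d[k] for k in d.files}
print(f['cx'],f['cy'],f['fx'],f['fy'])
u=f['T'][:3,0]; print('img right',u, 'cam',f['T'][:3,3], 'zc',f['T'][:3,2])
uv=lambda c:(np.array(c,float)+.5)/6-.5+[205,179]
A=ray(f,uv([[188,108],[428,108]]),.14); print('collar',A,A.mean(0), A@u)
m=f['range_z'][184:262,216:292]
P=f['P']; 
for row in (236,240):
    print(row,[ (c,P[row,c].round(4)) for c in range(226,282,4)])
# socket overlay
def dr(img,c,z,rr,col):
    a=np.linspace(0,2*np.pi,60,endpoint=False)
    q=(proj(f,np.c_[c[0]+rr*np.cos(a),c[1]+rr*np.sin(a),0*a+z])-[205,179]+.5)*6-.5
    cv2.polylines(img,[np.round(q).astype(int)],True,col,1)
img=cv2.resize(f['frame'][179:279,205:305],None,fx=6,fy=6,interpolation=cv2.INTER_CUBIC)
import sys
c=(float(sys.argv[1]),float(sys.argv[2]));zb=float(sys.argv[3])
dr(img,c,zb,.0135,(0,0,255));dr(img,c,zb+.042,.0135,(0,255,255));
dr(img,(.5508,-.02165),.14,.0135,(255,0,255))
cv2.imwrite('pics/k.png',img)
E
python3 k.py 0.5481 -0.0211 0.199
```

```text
252.67949308855913 190.97479642769707 283.48779990167935 283.48779990167935
img right [ 0.9299 -0.3677  0.    ] cam [0.5773 0.0521 0.3496] zc [-0.1131 -0.286  -0.9515]
collar [[ 0.5385 -0.0104  0.14  ]
 [ 0.5676 -0.0219  0.14  ]] [ 0.553  -0.0161  0.14  ] [0.5046 0.5359]
236 [(226, array([ 0.5394, -0.0059,  0.2161])), (230, array([ 0.538 , -0.012 ,  0.2039])), (234, array([ 0.5423, -0.009 ,  0.2125])), (238, array([ 0.5453, -0.0081,  0.2164])), (242, array([ 0.5474, -0.0085,  0.2172])), (246, array([ 0.5498, -0.0081,  0.2196])), (250, array([ 0.5516, -0.0091,  0.2191])), (254, array([ 0.5539, -0.0089,  0.221 ])), (258, array([ 0.5555, -0.0104,  0.2195])), (262, array([ 0.5572, -0.0117,  0.2185])), (266, array([ 0.5589, -0.0133,  0.2166])), (270, array([ 0.5602, -0.0164,  0.212 ])), (274, array([ 0.5617, -0.0197,  0.207 ])), (278, array([ 0.5647, -0.0158,  0.2163]))]
240 [(226, array([ 0.5401, -0.0055,  0.2217])), (230, array([ 0.5392, -0.0108,  0.2118])), (234, array([ 0.5427, -0.0089,  0.2175])), (238, array([ 0.5453, -0.0084,  0.2203])), (242, array([ 0.5477, -0.0081,  0.2224])), (246, array([ 0.5498, -0.0084,  0.2235])), (250, array([ 0.5519, -0.0086,  0.2246])), (254, array([ 0.5536, -0.0096,  0.2239])), (258, array([ 0.5555, -0.01  ,  0.2245])), (262, array([ 0.5571, -0.0115,  0.2232])), (266, array([ 0.5588, -0.013 ,  0.2216])), (270, array([ 0.56  , -0.0161,  0.2169])), (274, array([ 0.5614, -0.0194,  0.2121])), (278, array([ 0.5644, -0.0152,  0.2217]))]
```

View pics/k.png

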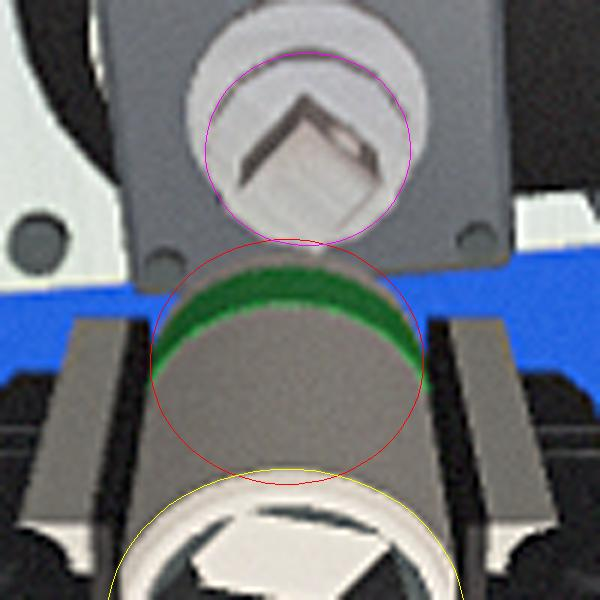

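```bash
python3 k.py 0.5486 -0.0218 0.1945 | head -1
```

```text
252.67949308855913 190.97479642769707 283.48779990167935 283.48779990167935
```

View pics/k.png

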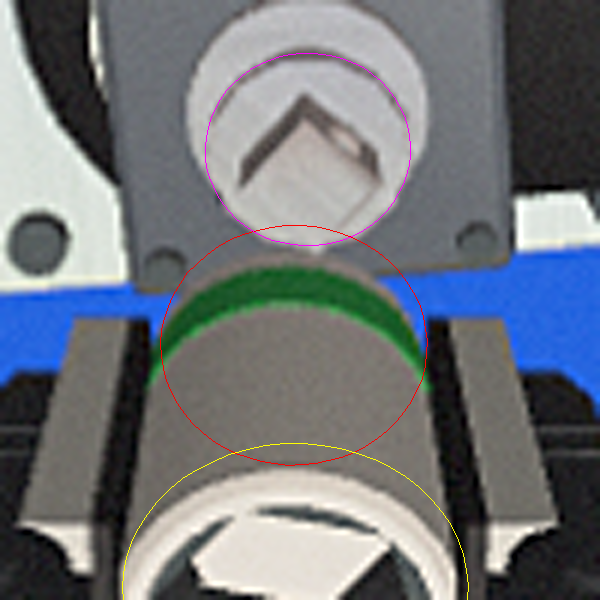

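```bash
cat > k2.py <<'E'
from h import *
from scipy.optimize import least_squares
np.set_printoptions(precision=4,suppress=True)
d=np.load('pics/w11.npz'); f={k:d[k] for k in d.files}
uv=lambda c:(np.array(c,float)+.5)/6-.5+[205,179]
rim=uv([[288,469],[200,497],[150,530],[122,575],[380,497],[432,530],[456,575]])
bot=uv([[300,250],[240,262],[195,285],[165,320],[360,264],[395,290],[418,325]])
def res(p,R=.0135):
    o=[]
    for pts,z,c in ((rim,p[2]+.042,p[:2]+p[3:5]),(bot,p[2],p[:2])):
        X=ray(f,pts,z); o+=list((np.hypot(X[:,0]-c[0],X[:,1]-c[1])-R)*1000)
    return np.array(o)
for tilt in (0,1):
    g=lambda q: res(np.r_[q[:3],q[3:] if tilt else [0,0]])
    s=least_squares(g,[.5485,-.021,.197]+[0,0]*tilt); print(s.x,s.fun.round(2))
E
python3 k2.py
```

```text
[ 0.5476 -0.0234  0.1957] [ 0.37 -0.14  0.23  0.29 -0.24  0.2  -0.05 -0.21 -0.53 -0.1   0.26  0.1
  0.17  0.21]
[ 0.5482 -0.0223  0.199   0.      0.0007] [ 0.38 -0.23  0.01 -0.08 -0.22  0.14 -0.19 -0.04 -0.33  0.04  0.27  0.15
  0.1  -0.  ]
```

```bash
cat > k3.py <<'E'
from h import *
for n,o in (('s9',(200,140)),('c9',(196,134))):
    d=np.load(f'pics/{n}.npz'); f={k:d[k] for k in d.files}
    for X in ((.5508,-.02165,.14),(.5508,-.02165,.155),(.5508,-.02165,.199),(.5536,-.02165,.199),(.5508,-.02465,.199)):
        print(n,X,((proj(f,X)[0]-o+.5)*6-.5).round(1))
    c=f['frame'][o[1]+10:o[1]+75,o[0]+25:o[0]+80]
    cv2.imwrite(f'pics/{n}_z.png',cv2.resize(c,None,fx=9,fy=9,interpolation=cv2.INTER_CUBIC))
    # offset: crop col = (c/6)
E
python3 k3.py; python3 -c "
import cv2,numpy as np
cv2.imwrite('pics/z9.png',np.hstack([cv2.imread(f'pics/{n}9_z.png')[:,:395] for n in 'sc']))"
```

```text
s9 (0.5508, -0.02165, 0.14) [307.3 331.1]
s9 (0.5508, -0.02165, 0.155) [307.6 305. ]
s9 (0.5508, -0.02165, 0.199) [308.5 225.8]
s9 (0.5536, -0.02165, 0.199) [314.8 225.8]
s9 (0.5508, -0.02465, 0.199) [308.7 229.6]
c9 (0.5508, -0.02165, 0.14) [306.9 326.6]
c9 (0.5508, -0.02165, 0.155) [306.9 306. ]
c9 (0.5508, -0.02165, 0.199) [306.8 242.4]
c9 (0.5536, -0.02165, 0.199) [300.8 245.9]
c9 (0.5508, -0.02465, 0.199) [302.2 237.2]
```

View pics/z9.png

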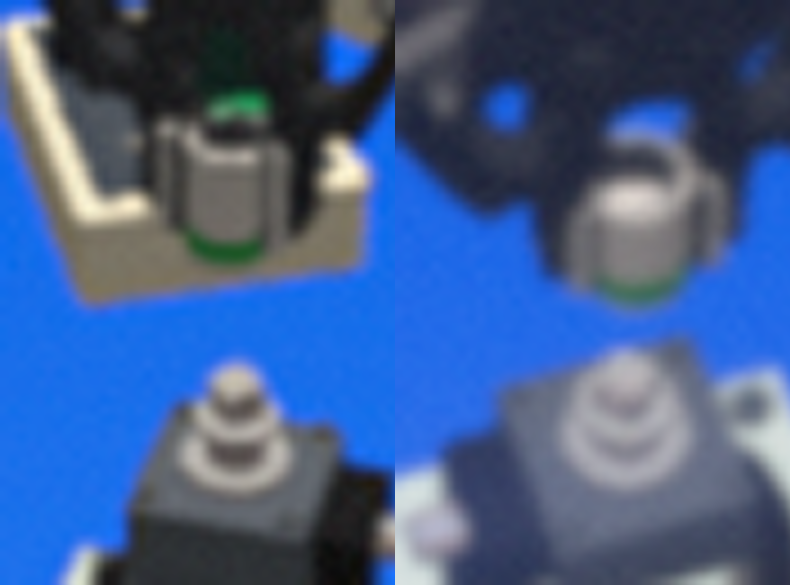

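```bash
python3 v.py scene c12 0.5507 -0.0214 0.175 30; python3 v.py side s12 0.5507 -0.0214 0.175 30
cat > prof.py <<'E'
import numpy as np,cv2,sys
for n in sys.argv[1:]:
    d=np.load(f'pics/{n}.npz'); f=d['frame'].astype(int); P=d['P']
    print(n)
    for row in range(158,200):
        print(row,' '.join('%3d'%v for v in f[row,232:264,2]))
E
python3 prof.py c12
```

```text
10.45 [ 0.5498 -0.022   0.1712] [ 2.5983  1.7657 -0.0008] [-0.399  -0.6991 -1.4866] 0.024880687445715033
px 246.82315931618956 179.91793980288816
crop origin 216 149 scale 10
10.5 [ 0.5499 -0.0219  0.1714] [ 2.5986  1.7652 -0.0004] [ 0.0561 -0.1188 -1.6318] 0.025316154919595456
px 250.87762360368134 184.4583868529744
crop origin 220 154 scale 10
c12
158  51  49  51  52  48  47  40  36  37  39  39  46  77 100 112 116 112 103  97  87  75  63  42  35  32  36  32  35  37  40  37  38
159  54  55  55  54  49  43  39  35  36  37  34  54  78 101 101 101 101 107 120 118  99  70  46  42  37  31  32  35  33  32  32  37
160  51  57  54  52  49  45  38  35  36  33  41  45  67  77  74  70  73  84 106 122 118  95  59  35  34  39  35  38  35  31  30  35
161  53  50  53  52  50  42  37  32  34  38  37  38  48  55  59  54  57  65  81 109 124 109  77  48  40  37  39  36  37  37  25  28
162  44  43  47  50  46  40  32  33  35  39  40  46  58  62  67  68  68  67  69  95 121 121  95  65  49  43  42  36  32  33  27  27
163  41  38  38  39  39  34  36  34  35  40  54  74  84 104 117 120 119 111 101 111 135 
[... 4095 characters left out ...]
 110 104 102 103 105 112 128 158 188 205
195  52  58  68  83  96 101 104 110 130 151 165 170 165 156 154 153 160 167 170 158 137 116 106 103 102 101 100  90  92 119 160 191
196  55  51  61  78  94 102 103 105 111 130 148 162 167 170 166 168 169 166 157 139 119 109 104 101 102 100  97  88  79  86 124 169
197  53  56  57  73  90 101 103 103 107 115 125 141 151 155 157 158 153 144 131 118 108 104 105 103 103  97  95  89  80  73  96 139
198  56  55  56  65  83  98 101 104 103 106 110 117 124 126 130 130 126 117 111 106 105 105 103 104 103  99  92  89  86  71  70 105
199  55  54  59  63  75  94 101 104 105 105 104 105 104 111 110 107 109 104 105 101 104 102 105 100 100  97  92  84  79  65  61  80
```

View pics/c12_c.png

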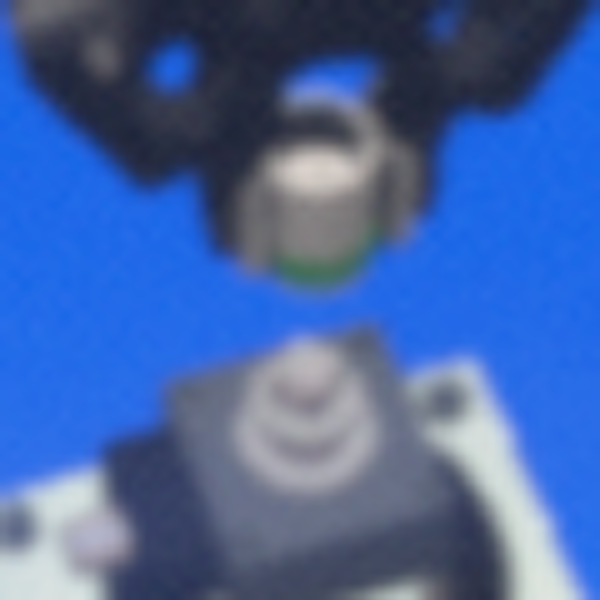

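Emit:
drive_tool --commands '[{"rx": 0, "ry": 0, "rz": 0, "tx": 0.145, "ty": -0.01, "tz": -0.6, "grip": 1}, {"rx": 0, "ry": 0, "rz": 0, "tx": 0, "ty": 0, "tz": -0.6, "grip": 1}, {"rx": 0, "ry": 0, "rz": 0, "tx": 0, "ty": 0, "tz": -0.6, "grip": 1}, {"rx": 0, "ry": 0, "rz": 0, "tx": 0, "ty": 0, "tz": 0, "grip": 1}, {"rx": 0, "ry": 0, "rz": 0, "tx": 0, "ty": 0, "tz": 0, "grip": 1}]'

```text
clock: 11.18
tcp_pos: [0.5531, -0.0212, 0.1354]
orientation: [2.598, 1.766, 0.0]
contact_force: [0.2, 0.5, -1.0]
grip_width: 0.0253
```

```bash
python3 v.py side s13 0.5507 -0.0214 0.165 30; python3 v.py wrist w13 0.5507 -0.0214 0.165 50;python3 v.py scene c13 0.5507 -0.0214 0.165 30
```

```text
11.175 [ 0.5531 -0.0212  0.1354] [2.5983 1.7658 0.0002] [ 0.2218  0.4537 -1.0323] 0.025303994066632442
px 250.8415365793742 187.43196502304258
crop origin 220 157 scale 10
11.225 [ 0.5532 -0.0212  0.1357] [2.5981 1.7656 0.0008] [ 0.6602 -0.2956 -1.3707] 0.02485641551721466
px 251.68808213034384 242.55779885823432
crop origin 201 192 scale 6
11.275 [ 0.5533 -0.0212  0.1358] [2.598  1.7656 0.0012] [ 0.5944 -0.1057 -0.7603] 0.02518444313760452
px 246.82590271897462 182.29779380291268
crop origin 216 152 scale 10
```

View pics/s13_c.png

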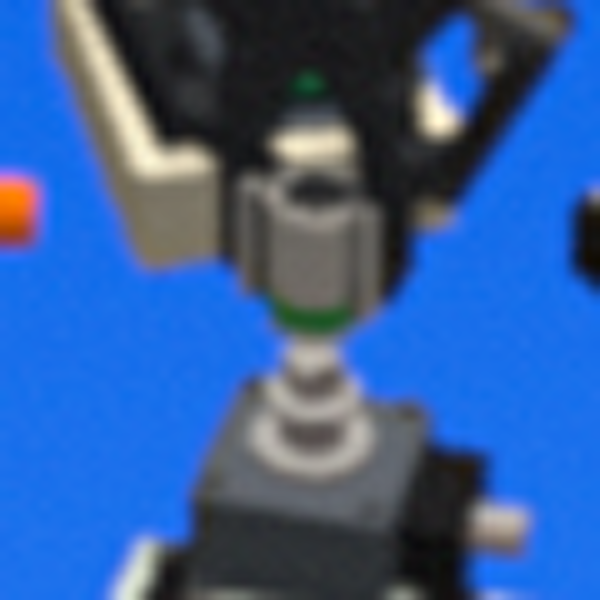

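View pics/w13_c.png

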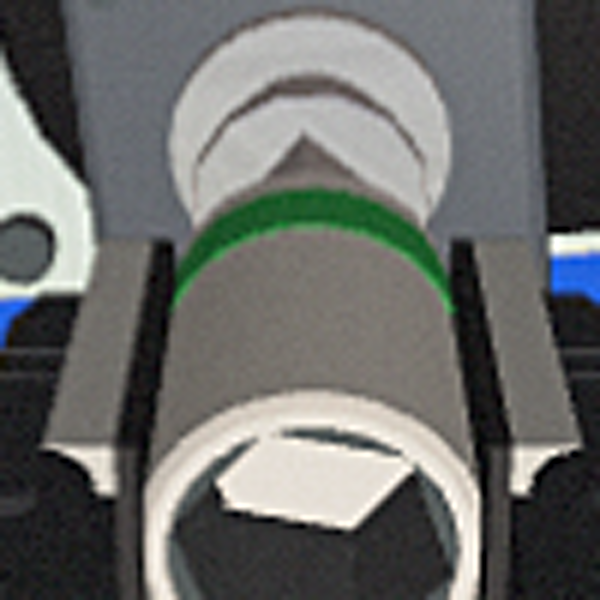

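View pics/c13_c.png

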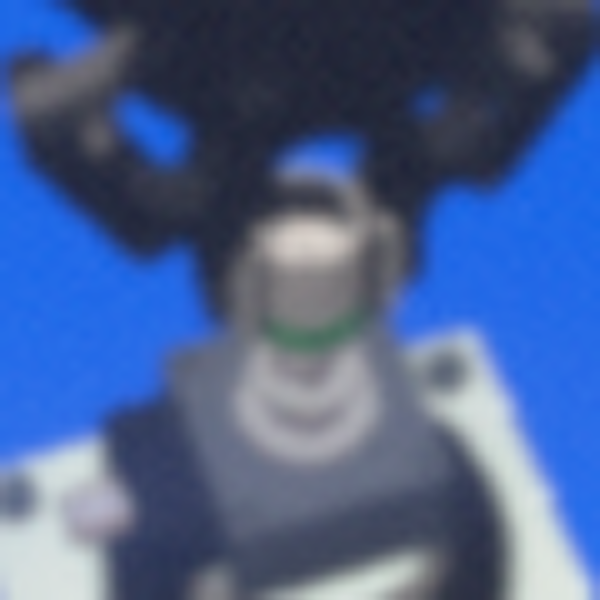

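Emit:
drive_tool --commands '[{"rx": 0, "ry": 0, "rz": 0, "tx": 0, "ty": 0, "tz": -0.2, "grip": 1}, {"rx": 0, "ry": 0, "rz": 0, "tx": 0, "ty": 0, "tz": -0.15, "grip": 1}, {"rx": 0, "ry": 0, "rz": 0, "tx": 0, "ty": 0, "tz": 0, "grip": 1}]'

```text
clock: 11.7
tcp_pos: [0.5526, -0.0212, 0.1281]
orientation: [-2.598, -1.766, 0.001]
contact_force: [0.8, -0.2, -1.5]
grip_width: 0.0253
```

Emit:
drive_tool --commands '[{"rx": 0, "ry": 0, "rz": 0, "tx": 0, "ty": 0, "tz": -0.08, "grip": 1}, {"rx": 0, "ry": 0, "rz": 0, "tx": 0, "ty": 0, "tz": 0, "grip": 1}]'

```text
clock: 11.95
tcp_pos: [0.5529, -0.0212, 0.1267]
orientation: [-2.598, -1.766, 0.0]
contact_force: [-0.1, 0.5, -1.4]
grip_width: 0.0255
```

Emit:
drive_tool --commands '[{"rx": 0, "ry": 0, "rz": 0, "tx": 0, "ty": 0, "tz": -0.05, "grip": 1}, {"rx": 0, "ry": 0, "rz": 0, "tx": 0, "ty": 0, "tz": 0, "grip": 1}]'

```text
clock: 12.2
tcp_pos: [0.5531, -0.0212, 0.1259]
orientation: [2.598, 1.766, 0.0]
contact_force: [1.0, -0.6, 0.5]
grip_width: 0.0257
```

Emit:
drive_tool --commands '[{"rx": 0, "ry": 0, "rz": 0, "tx": 0, "ty": 0, "tz": -0.05, "grip": 1}, {"rx": 0, "ry": 0, "rz": 0, "tx": 0, "ty": 0, "tz": 0, "grip": 1}]'

```text
clock: 12.45
tcp_pos: [0.5532, -0.0214, 0.1251]
orientation: [2.598, 1.765, 0.001]
contact_force: [-0.8, -1.6, 3.0]
grip_width: 0.0255
```

Emit:
drive_tool --commands '[{"rx": 0, "ry": 0, "rz": 0, "tx": 0, "ty": 0, "tz": -0.05, "grip": 1}, {"rx": 0, "ry": 0, "rz": 0, "tx": 0, "ty": 0, "tz": 0, "grip": 1}]'

```text
clock: 12.7
tcp_pos: [0.5534, -0.0215, 0.1247]
orientation: [2.598, 1.765, 0.001]
contact_force: [-1.9, -1.2, 7.1]
grip_width: 0.0254
```

Emit:
drive_tool --commands '[{"rx": 0, "ry": 0, "rz": 0.4, "tx": 0, "ty": 0, "tz": 0, "grip": 1}, {"rx": 0, "ry": 0, "rz": 0.4, "tx": 0, "ty": 0, "tz": 0, "grip": 1}]'

```text
clock: 12.95
tcp_pos: [0.5529, -0.0215, 0.1244]
orientation: [2.494, 1.91, -0.0]
contact_force: [-2.3, -1.6, 4.6]
grip_width: 0.0254
```

```bash
python3 v.py wrist w14 0.5507 -0.0214 0.16 40 ; python3 -c "
from h import *
o=status.get_obs();print(o['tcp_pos'],o['contact_force'],o['moment'],R.from_rotvec(o['orientation']).as_euler('zyx',degrees=True))"
```

```text
12.95 [ 0.5529 -0.0215  0.1244] [ 2.4941  1.91   -0.0002] [-2.2977 -1.6076  4.5856] 0.025406276504157676
px 251.84646758014298 247.24294505587253
crop origin 211 207 scale 7
[ 0.55282577 -0.02154225  0.12431098] [-1.51426428 -1.36508104  5.22660329] [-0.29104306  0.44806346 -0.03134679] [-7.50225039e+01 -1.85715775e-04  1.79984005e+02]
```

View pics/w14_c.png

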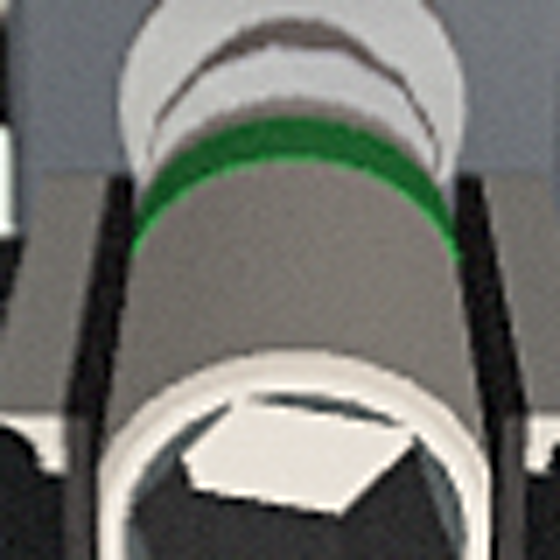

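Emit:
drive_tool --commands '[{"rx": 0, "ry": 0, "rz": 0.5, "tx": 0, "ty": 0, "tz": 0, "grip": 1}, {"rx": 0, "ry": 0, "rz": 0.5, "tx": 0, "ty": 0, "tz": 0, "grip": 1}]'

```text
clock: 13.25
tcp_pos: [0.5525, -0.0217, 0.124]
orientation: [-2.355, -2.08, 0.001]
contact_force: [-2.4, -1.7, 2.9]
grip_width: 0.0254
```

Emit:
drive_tool --commands '[{"rx": 0, "ry": 0, "rz": 0.5, "tx": 0, "ty": 0, "tz": 0, "grip": 1}, {"rx": 0, "ry": 0, "rz": 0.5, "tx": 0, "ty": 0, "tz": 0, "grip": 1}]'

```text
clock: 13.5
tcp_pos: [0.5524, -0.0216, 0.1236]
orientation: [-2.204, -2.239, 0.001]
contact_force: [-1.0, -1.4, 0.4]
grip_width: 0.0249
```

Emit:
drive_tool --commands '[{"rx": 0, "ry": 0, "rz": 0.5, "tx": 0, "ty": 0, "tz": 0, "grip": 1}, {"rx": 0, "ry": 0, "rz": 0.5, "tx": 0, "ty": 0, "tz": 0, "grip": 1}]'

```text
clock: 13.75
tcp_pos: [0.5525, -0.0213, 0.1234]
orientation: [-2.042, -2.387, 0.001]
contact_force: [-0.0, -0.7, 0.1]
grip_width: 0.0257
```

Emit:
drive_tool --commands '[{"rx": 0, "ry": 0, "rz": 0, "tx": 0, "ty": 0, "tz": -0.05, "grip": 1}, {"rx": 0, "ry": 0, "rz": 0, "tx": 0, "ty": 0, "tz": 0, "grip": 1}]'

```text
clock: 14.0
tcp_pos: [0.5527, -0.0214, 0.1231]
orientation: [-2.047, -2.383, 0.0]
contact_force: [-2.7, 0.1, 5.2]
grip_width: 0.0252
```

Emit:
drive_tool --commands '[{"rx": 0, "ry": 0, "rz": 0, "tx": 0, "ty": 0, "tz": -0.05, "grip": 1}, {"rx": 0, "ry": 0, "rz": 0, "tx": 0, "ty": 0, "tz": 0, "grip": 1}]'

```text
clock: 14.25
tcp_pos: [0.5524, -0.0218, 0.1216]
orientation: [-2.046, -2.384, 0.002]
contact_force: [-1.4, -2.1, 0.0]
grip_width: 0.0252
```

Emit:
drive_tool --commands '[{"rx": 0, "ry": 0, "rz": 0, "tx": 0, "ty": 0, "tz": -0.05, "grip": 1}, {"rx": 0, "ry": 0, "rz": 0, "tx": 0, "ty": 0, "tz": 0, "grip": 1}]'

```text
clock: 14.5
tcp_pos: [0.5525, -0.0217, 0.1204]
orientation: [-2.045, -2.384, 0.002]
contact_force: [-2.5, -3.2, 0.4]
grip_width: 0.0255
```

Emit:
drive_tool --commands '[{"rx": 0, "ry": 0, "rz": 0, "tx": 0, "ty": 0, "tz": -0.05, "grip": 1}, {"rx": 0, "ry": 0, "rz": 0, "tx": 0, "ty": 0, "tz": 0, "grip": 1}]'

```text
clock: 14.75
tcp_pos: [0.5525, -0.0217, 0.1197]
orientation: [-2.045, -2.385, 0.001]
contact_force: [-3.6, -3.3, 3.6]
grip_width: 0.0257
```

Emit:
drive_tool --commands '[{"rx": 0, "ry": 0, "rz": 0, "tx": 0, "ty": 0, "tz": -0.05, "grip": 1}, {"rx": 0, "ry": 0, "rz": 0, "tx": 0, "ty": 0, "tz": 0, "grip": 1}]'

```text
clock: 15.0
tcp_pos: [0.5525, -0.0217, 0.119]
orientation: [-2.045, -2.385, 0.001]
contact_force: [-3.2, -4.3, 4.3]
grip_width: 0.0256
```

Emit:
drive_tool --commands '[{"rx": 0, "ry": 0, "rz": 0, "tx": -0.03, "ty": -0.04, "tz": 0, "grip": 1}, {"rx": 0, "ry": 0, "rz": 0, "tx": 0, "ty": 0, "tz": 0, "grip": 1}]'

```text
clock: 15.25
tcp_pos: [0.5525, -0.0218, 0.119]
orientation: [2.044, 2.385, 0.001]
contact_force: [-2.2, -2.2, 4.4]
grip_width: 0.0258
```

Emit:
drive_tool --commands '[{"rx": 0, "ry": 0, "rz": 0, "tx": 0, "ty": 0, "tz": -0.05, "grip": 1}, {"rx": 0, "ry": 0, "rz": 0, "tx": 0, "ty": 0, "tz": 0, "grip": 1}]'

```text
clock: 15.5
tcp_pos: [0.5526, -0.0217, 0.118]
orientation: [2.044, 2.385, 0.001]
contact_force: [-2.5, -2.0, 3.8]
grip_width: 0.0254
```

```bash
python3 v.py wrist w15 0.5507 -0.0214 0.15 40 ; python3 v.py side s15 0.5507 -0.0214 0.15 30; python3 -c "
from h import *
o=status.get_obs();print(o['tcp_pos'],o['contact_force'],o['moment'])"
```

```text
15.5 [ 0.5526 -0.0217  0.118 ] [2.044  2.3854 0.0009] [-2.4826 -2.0212  3.7545] 0.025364603896024737
px 251.73181025595537 243.45377032428038
crop origin 211 203 scale 7
15.55 [ 0.5526 -0.0217  0.1179] [2.0441 2.3854 0.0008] [-2.9618 -1.5078  3.809 ] 0.025447522485951828
px 250.78834166929212 191.82423785887462
crop origin 220 161 scale 10
[ 0.5525743  -0.0217434   0.11790755] [-2.1402084  -2.24688605  3.94973578] [-0.39783845  0.47018276  0.00341069]
```

View pics/s15_c.png

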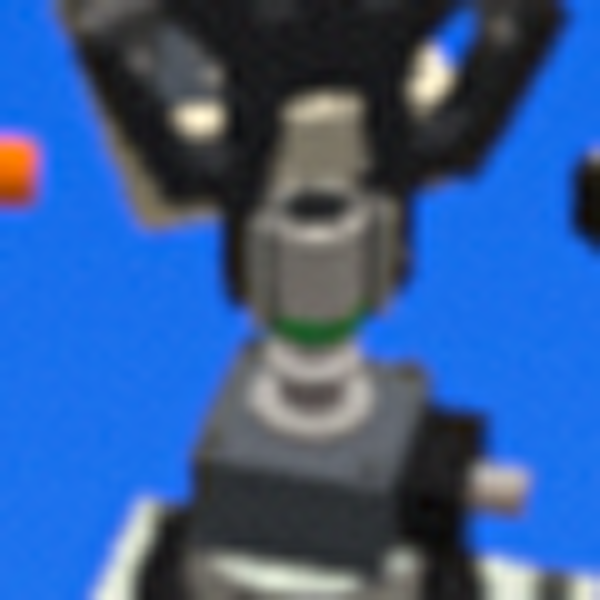

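View pics/w15_c.png

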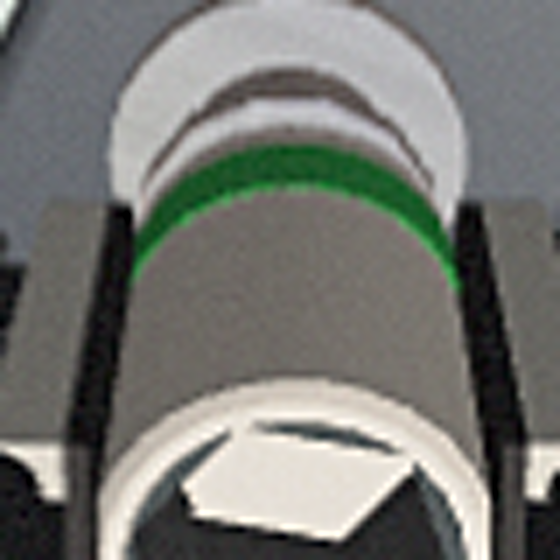

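Emit:
drive_tool --commands '[{"rx": 0, "ry": 0, "rz": 0, "tx": 0, "ty": 0, "tz": -0.05, "grip": 1}, {"rx": 0, "ry": 0, "rz": 0, "tx": 0, "ty": 0, "tz": 0, "grip": 1}]'

```text
clock: 15.85
tcp_pos: [0.5526, -0.0218, 0.1169]
orientation: [2.044, 2.385, 0.001]
contact_force: [-1.4, -0.5, 3.1]
grip_width: 0.0253
```

Emit:
drive_tool --commands '[{"rx": 0, "ry": 0, "rz": 0, "tx": 0, "ty": 0, "tz": -0.05, "grip": 1}, {"rx": 0, "ry": 0, "rz": 0, "tx": 0, "ty": 0, "tz": 0, "grip": 1}]'

```text
clock: 16.1
tcp_pos: [0.5525, -0.0217, 0.1157]
orientation: [2.044, 2.385, 0.001]
contact_force: [-0.1, -0.3, 0.7]
grip_width: 0.0256
```

Emit:
drive_tool --commands '[{"rx": 0, "ry": 0, "rz": 0, "tx": 0, "ty": 0, "tz": -0.05, "grip": 1}, {"rx": 0, "ry": 0, "rz": 0, "tx": 0, "ty": 0, "tz": 0, "grip": 1}]'

```text
clock: 16.35
tcp_pos: [0.5524, -0.0218, 0.1144]
orientation: [2.044, 2.385, 0.0]
contact_force: [0.5, -0.6, -1.8]
grip_width: 0.0255
```

Emit:
drive_tool --commands '[{"rx": 0, "ry": 0, "rz": 0, "tx": 0, "ty": 0, "tz": -0.05, "grip": 1}, {"rx": 0, "ry": 0, "rz": 0, "tx": 0, "ty": 0, "tz": 0, "grip": 1}]'

```text
clock: 16.6
tcp_pos: [0.5523, -0.0218, 0.1135]
orientation: [-2.044, -2.385, -0.0]
contact_force: [0.5, -0.8, -2.5]
grip_width: 0.0253
```

Emit:
drive_tool --commands '[{"rx": 0, "ry": 0, "rz": 0, "tx": 0, "ty": 0, "tz": -0.05, "grip": 1}, {"rx": 0, "ry": 0, "rz": 0, "tx": 0, "ty": 0, "tz": 0, "grip": 1}]'

```text
clock: 16.85
tcp_pos: [0.5522, -0.0219, 0.1127]
orientation: [-2.044, -2.385, 0.0]
contact_force: [0.5, -1.2, -1.7]
grip_width: 0.0252
```

Emit:
drive_tool --commands '[{"rx": 0, "ry": 0, "rz": 0, "tx": 0, "ty": 0, "tz": -0.05, "grip": 1}, {"rx": 0, "ry": 0, "rz": 0, "tx": 0, "ty": 0, "tz": 0, "grip": 1}]'

```text
clock: 17.1
tcp_pos: [0.5523, -0.0219, 0.112]
orientation: [-2.044, -2.385, -0.0]
contact_force: [-0.5, 0.4, 1.7]
grip_width: 0.0251
```

Emit:
drive_tool --commands '[{"rx": 0, "ry": 0, "rz": 0, "tx": 0, "ty": 0, "tz": -0.05, "grip": 1}, {"rx": 0, "ry": 0, "rz": 0, "tx": 0, "ty": 0, "tz": 0, "grip": 1}]'

```text
clock: 17.35
tcp_pos: [0.5524, -0.022, 0.1119]
orientation: [2.045, 2.385, 0.0]
contact_force: [-3.6, -0.4, 9.4]
grip_width: 0.0258
```

Emit:
drive_tool --commands '[{"rx": 0, "ry": 0, "rz": 0, "tx": 0, "ty": 0, "tz": -0.05, "grip": 1}, {"rx": 0, "ry": 0, "rz": 0, "tx": 0, "ty": 0, "tz": 0, "grip": 1}]'

```text
clock: 17.6
tcp_pos: [0.5524, -0.022, 0.1118]
orientation: [2.045, 2.385, 0.001]
contact_force: [-7.2, -0.6, 18.1]
grip_width: 0.0253
```

```bash
python3 v.py wrist w16 0.5507 -0.0214 0.15 40 ; python3 v.py side s16 0.5507 -0.0214 0.15 30; python3 v.py scene c16 0.5507 -0.0214 0.15 30; python3 -c "
from h import *
o=status.get_obs();print(o['tcp_pos'],o['contact_force'],o['moment'])"
```

```text
17.6 [ 0.5524 -0.022   0.1118] [2.0446 2.3849 0.0007] [-7.2014 -0.5616 18.0999] 0.02532406204273011
px 252.09780487851458 248.38998337290556
crop origin 212 208 scale 7
17.65 [ 0.5525 -0.0219  0.1118] [2.0446 2.3849 0.0009] [-8.2624  0.0419 17.3817] 0.025135559169173285
px 250.78834166929212 191.82423785887462
crop origin 220 161 scale 10
17.7 [ 0.5524 -0.022   0.1118] [2.0446 2.3848 0.0008] [-5.9694  0.2038 17.4156] 0.024960333396620817
px 246.8299255667057 185.79219721172592
crop origin 216 155 scale 10
[ 0.55241433 -0.02198614  0.11177909] [-7.36809037 -1.42107726 17.68869288] [-0.07874678  1.54794835 -0.01978619]
```

View pics/s16_c.png

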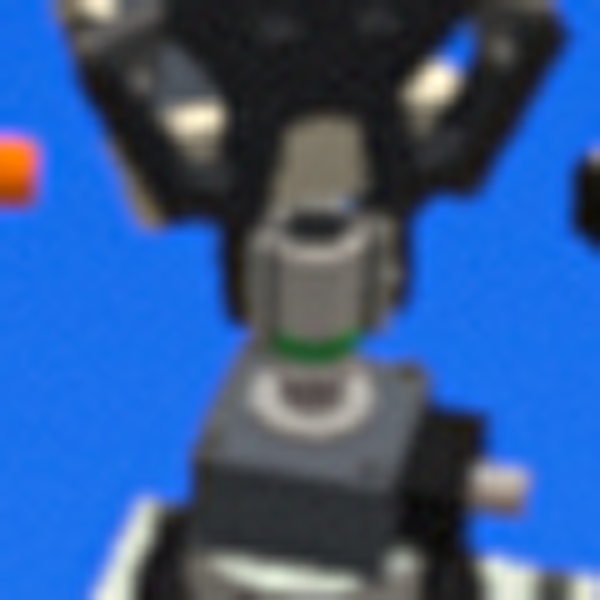

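View pics/w16_c.png

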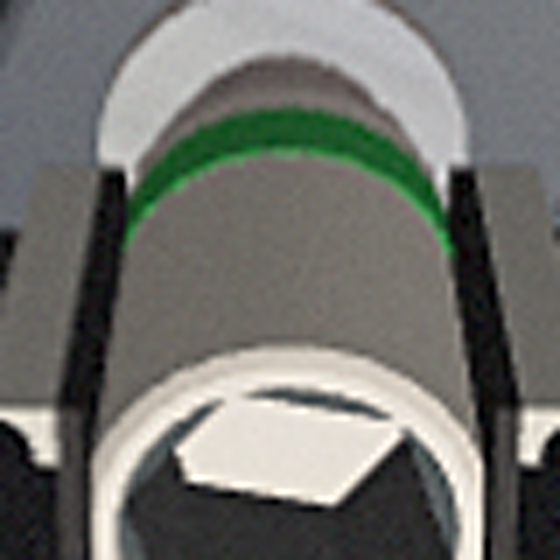

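Emit:
drive_tool --commands '[{"rx": 0, "ry": 0, "rz": 0, "tx": 0, "ty": 0, "tz": 0.1, "grip": 1}, {"rx": 0, "ry": 0, "rz": 0, "tx": 0, "ty": 0, "tz": 0, "grip": 1}]'

```text
clock: 18.0
tcp_pos: [0.5524, -0.0219, 0.1119]
orientation: [2.044, 2.385, 0.0]
contact_force: [-0.6, -1.0, 3.8]
grip_width: 0.025
```

Emit:
drive_tool --commands '[{"rx": 0, "ry": 0, "rz": 0, "tx": 0, "ty": 0, "tz": 0, "grip": -1}, {"rx": 0, "ry": 0, "rz": 0, "tx": 0, "ty": 0, "tz": 0, "grip": -1}, {"rx": 0, "ry": 0, "rz": 0, "tx": 0, "ty": 0, "tz": 0, "grip": -1}, {"rx": 0, "ry": 0, "rz": 0, "tx": 0, "ty": 0, "tz": 0, "grip": -1}, {"rx": 0, "ry": 0, "rz": 0, "tx": 0, "ty": 0, "tz": 0, "grip": -1}, {"rx": 0, "ry": 0, "rz": 0, "tx": 0, "ty": 0, "tz": 0, "grip": -1}]'

```text
clock: 18.75
tcp_pos: [0.5523, -0.022, 0.1118]
orientation: [2.044, 2.385, 0.0]
contact_force: [0.3, -0.2, -0.2]
grip_width: 0.0854
```

```bash
python3 v.py wrist w17 0.5507 -0.0214 0.16 50 ; python3 v.py side s17 0.5507 -0.0214 0.15 30; python3 v.py scene c17 0.5507 -0.0214 0.15 30
```

```text
18.75 [ 0.5523 -0.022   0.1118] [2.0445 2.3853 0.0001] [ 0.3321 -0.2355 -0.1763] 0.0854423943395778
px 252.20834534006394 257.8075164412703
crop origin 202 207 scale 6
18.8 [ 0.5523 -0.022   0.1118] [-2.0444 -2.3853 -0.0001] [ 0.5249 -0.2921 -0.0942] 0.08545079436322259
px 250.78834166929212 191.82423785887462
crop origin 220 161 scale 10
18.85 [ 0.5523 -0.022   0.1118] [-2.0445 -2.3853 -0.    ] [-0.5526  0.3958  0.1382] 0.08575876238812648
px 246.8299255667057 185.79219721172592
crop origin 216 155 scale 10
```

View pics/w17.png

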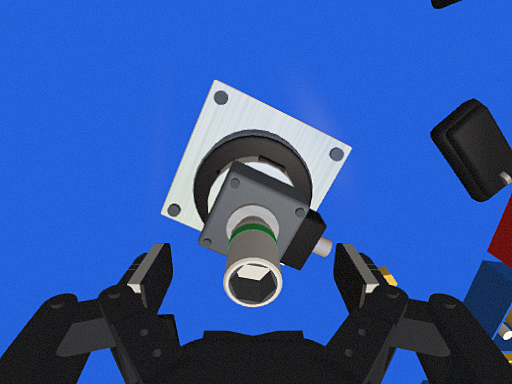

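View pics/s17_c.png

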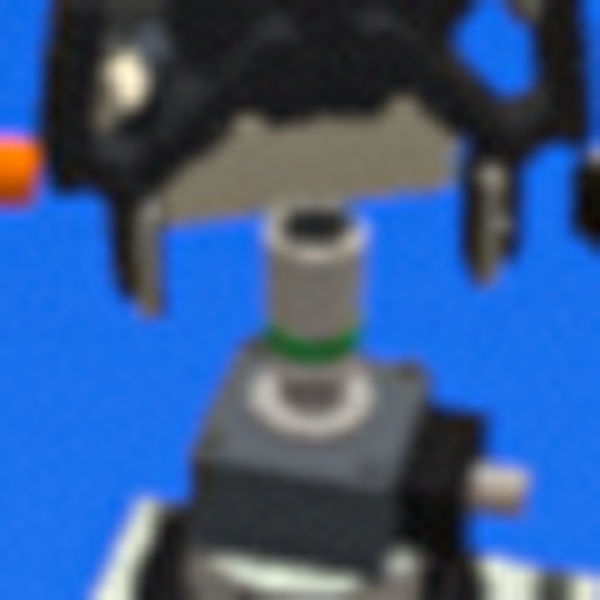

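```bash
cat > rim.py <<'E'
from fit import *
for n in ('w17','c17','s17','w2','scene0'):
    d=np.load(f'pics/{n}.npz');P=d['P']
    m=(P[...,2]>.176)&(P[...,2]<.19)&(np.hypot(P[...,0]-.551,P[...,1]+.0215)<.0165)
    q=P[m]
    if len(q)>5: print(n,len(q),np.percentile(q[:,2],[50,80,95]),cv2.minEnclosingCircle((q[:,:2]*1000).astype(np.float32)))
for n in ('c17','scene0','side0'):
    d=np.load(f'pics/{n}.npz');P=d['P']
    hsv=cv2.cvtColor(d['frame'],cv2.COLOR_BGR2HSV); g=cv2.inRange(hsv,(45,90,50),(85,255,255))>0
    m=g&(np.hypot(P[...,0]-.505,P[...,1]-.352)<.03)&(P[...,2]>.055)
    q=P[m]; print(n,len(q),q.mean(0),(q.min(0)+q.max(0))/2,np.median(q[:,2]))
E
python3 rim.py
```

```text
w17 1690 [0.1812 0.1821 0.1826] ((550.8738403320312, -21.344806671142578), 13.968092918395996)
c17 46 [0.1802 0.1825 0.1837] ((551.6292724609375, -20.79990005493164), 13.855351448059082)
s17 37 [0.1796 0.1815 0.1828] ((551.8289794921875, -24.72783088684082), 13.472602844238281)
c17 129 [0.5051 0.3522 0.0657] [0.5035 0.3517 0.0651] 0.06729763476078021
scene0 129 [0.5052 0.3523 0.0659] [0.5027 0.3518 0.0655] 0.06718007654946057
side0 26 [0.503  0.345  0.0639] [0.503  0.3481 0.0627] 0.06496665764474563
```

Emit:
drive_tool --commands '[{"rx": 0, "ry": 0, "rz": 0, "tx": 0, "ty": 0, "tz": 1, "grip": -1}, {"rx": 0, "ry": 0, "rz": 0, "tx": 0, "ty": 0, "tz": 1, "grip": -1}, {"rx": 0, "ry": 0, "rz": 0, "tx": 0, "ty": 0, "tz": 1, "grip": -1}, {"rx": 0, "ry": 0, "rz": -0.4, "tx": 0, "ty": 0, "tz": 0.5, "grip": -1}, {"rx": 0, "ry": 0, "rz": -0.4, "tx": 0, "ty": 0.4, "tz": 0, "grip": 1}, {"rx": 0, "ry": 0, "rz": -0.3, "tx": 0, "ty": 1, "tz": 0, "grip": 1}, {"rx": 0, "ry": 0, "rz": 0, "tx": 0, "ty": 1, "tz": 0, "grip": 1}, {"rx": 0, "ry": 0, "rz": 0, "tx": 0, "ty": 1, "tz": 0, "grip": 1}, {"rx": 0, "ry": 0, "rz": 0, "tx": 0, "ty": 1, "tz": 0, "grip": 1}, {"rx": 0, "ry": 0, "rz": 0, "tx": 0, "ty": 1, "tz": 0, "grip": 1}]'

```text
clock: 20.15
tcp_pos: [0.5522, 0.0866, 0.1818]
orientation: [2.221, 2.221, 0.0]
contact_force: [-0.1, 0.6, -1.1]
grip_width: 0.0001
```

```bash
python3 v.py wrist w18 0.505 0.352 0.068 40 ; python3 v.py scene c18 0.505 0.352 0.068 40;python3 v.py side s18 0.5507 -0.0214 0.15 30
```

```text
20.15 [0.5522 0.0866 0.1818] [2.2214 2.2214 0.0001] [-0.113   0.5899 -1.1385] 0.00011497564941986033
px 200.1890961172335 -114.41412466039122
crop origin 160 0 scale 7
20.2 [0.5521 0.0903 0.1818] [-2.2164 -2.2246 -0.0023] [0.1922 2.635  0.9036] -0.00012560629417880653
px 361.7926494284982 310.06388435677036
crop origin 321 270 scale 7
20.25 [0.5521 0.0888 0.1818] [-2.2165 -2.225  -0.0014] [ 0.488   0.4581 -0.055 ] -0.0001651234247004557
px 250.78834166929212 191.82423785887462
crop origin 220 161 scale 10
```

View pics/c18.png

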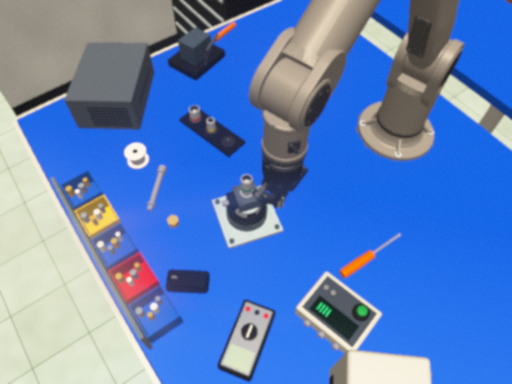

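View pics/s18_c.png

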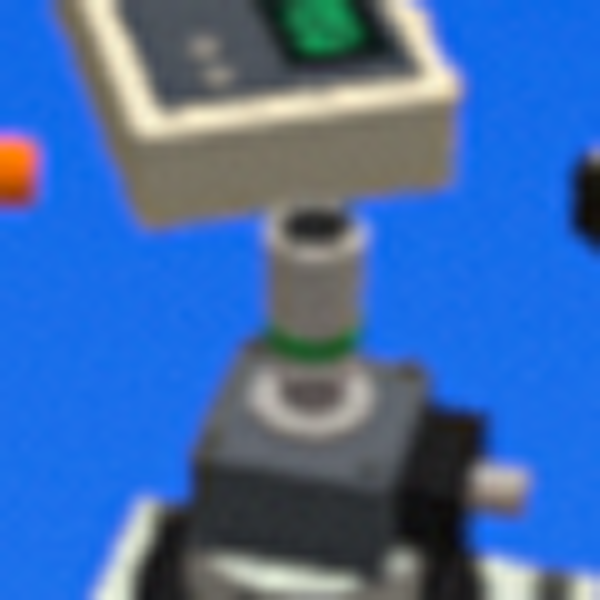

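Emit:
drive_tool --commands '[{"rx": 0, "ry": 0, "rz": 0, "tx": -0.23, "ty": 1, "tz": 0, "grip": 1}, {"rx": 0, "ry": 0, "rz": 0, "tx": -0.23, "ty": 1, "tz": 0, "grip": 1}, {"rx": 0, "ry": 0, "rz": 0, "tx": -0.23, "ty": 1, "tz": 0, "grip": 1}, {"rx": 0, "ry": 0, "rz": 0, "tx": -0.23, "ty": 1, "tz": 0, "grip": 1}, {"rx": 0, "ry": 0, "rz": 0, "tx": -0.23, "ty": 1, "tz": 0, "grip": 1}, {"rx": 0, "ry": 0, "rz": 0, "tx": -0.23, "ty": 1, "tz": 0, "grip": 1}, {"rx": 0, "ry": 0, "rz": 0, "tx": -0.23, "ty": 1, "tz": 0, "grip": 1}, {"rx": 0, "ry": 0, "rz": 0, "tx": -0.23, "ty": 1, "tz": 0, "grip": 1}, {"rx": 0, "ry": 0, "rz": 0, "tx": -0.23, "ty": 1, "tz": 0, "grip": 1}, {"rx": 0, "ry": 0, "rz": 0, "tx": -0.23, "ty": 1, "tz": 0, "grip": 1}]'

```text
clock: 21.55
tcp_pos: [0.5065, 0.2862, 0.1818]
orientation: [2.222, 2.22, -0.0]
contact_force: [-0.2, -0.5, 0.7]
grip_width: 0.0001
```

Emit:
drive_tool --commands '[{"rx": 0, "ry": 0, "rz": 0, "tx": 0, "ty": 1, "tz": -1, "grip": 1}, {"rx": 0, "ry": 0, "rz": 0, "tx": 0, "ty": 1, "tz": -1, "grip": 1}, {"rx": 0, "ry": 0, "rz": 0, "tx": 0, "ty": 1, "tz": -1, "grip": 1}, {"rx": 0, "ry": 0, "rz": 0, "tx": 0, "ty": 0.2, "tz": -1, "grip": 1}, {"rx": 0, "ry": 0, "rz": 0, "tx": 0, "ty": 0, "tz": 0, "grip": 1}, {"rx": 0, "ry": 0, "rz": 0, "tx": 0, "ty": 0, "tz": 0, "grip": 1}]'

```text
clock: 22.3
tcp_pos: [0.5069, 0.3491, 0.102]
orientation: [2.222, 2.22, -0.0]
contact_force: [0.3, 0.2, -1.1]
grip_width: -0.0001
```

```bash
python3 v.py wrist w19 0.505 0.352 0.068 50 ; python3 v.py side s19 0.505 0.352 0.068 40;python3 v.py scene c19 0.505 0.352 0.068 40
cat > btn.py <<'E'
from fit import *
n=sys.argv[1]
d=np.load(f'pics/{n}.npz');P=d['P']; f={k:d[k] for k in d.files}
hsv=cv2.cvtColor(d['frame'],cv2.COLOR_BGR2HSV); g=cv2.inRange(hsv,(45,90,50),(85,255,255))>0
m=g&(np.hypot(P[...,0]-.505,P[...,1]-.352)<.03)&(P[...,2]>.055)
q=P[m]; print(n,len(q),q.mean(0),np.median(q[:,2]),cv2.minEnclosingCircle((q[:,:2]*1000).astype(np.float32)))
E
python3 btn.py w19
```

```text
22.3 [0.5069 0.3491 0.102 ] [ 2.2224  2.2196 -0.0001] [ 0.2905  0.2231 -1.0814] -6.056792162303318e-05
px 252.037297586491 200.61855314079344
crop origin 202 150 scale 6
22.35 [0.5071 0.3493 0.1025] [2.2225 2.2195 0.0014] [0.1861 0.5546 0.072 ] -0.0001362076833360567
px 235.49265179093237 150.41455511162647
crop origin 195 110 scale 7
22.4 [0.5072 0.3495 0.1027] [2.2224 2.2196 0.0023] [ 1.0731 -0.5406  0.3721] -8.570631932231174e-05
px 361.7926494284982 310.06388435677036
crop origin 321 270 scale 7
w19 713 [0.5031 0.3539 0.0668] 0.06762936591760188 ((502.9662170410156, 351.14361572265625), 13.927496910095215)
```

View pics/w19.png

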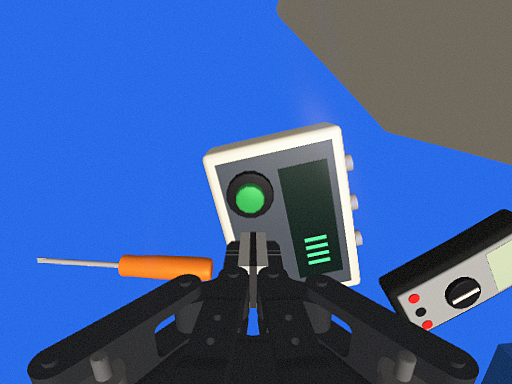

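View pics/c19_c.png

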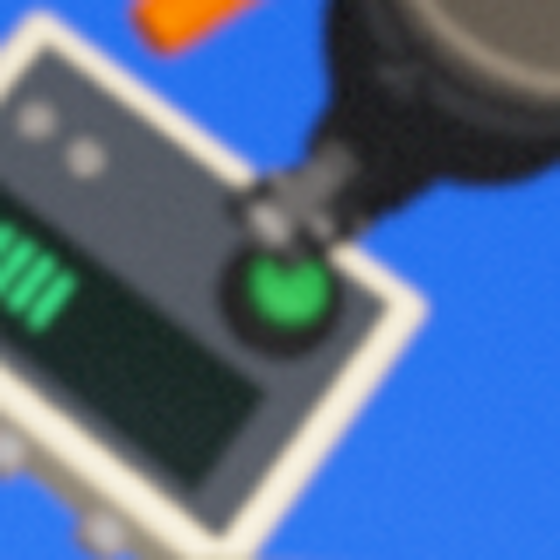

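```bash
cat > ring.py <<'E'
from fit import *
d=np.load('pics/w19.npz');P=d['P']
rr=np.hypot(P[...,0]-.503,P[...,1]-.3525)
for a in np.arange(0,.03,.002):
    m=(rr>=a)&(rr<a+.002)&(P[...,2]<.09)
    if m.sum(): print(a,m.sum(),np.percentile(P[m][:,2],[10,50,90]))
m=(P[...,2]>.06)&(rr<.03)&(P[...,2]<.075); q=P[m]; print(q.min(0),q.max(0))
m2=m&(P[...,2]>.066);q=P[m2]; print(cv2.minEnclosingCircle((q[:,:2]*1000).astype(np.float32)),q.mean(0))
E
python3 ring.py; python3 -c "
import cv2;i=cv2.imread('pics/w19_c.png');cv2.imwrite('pics/w19z.png',i)"
```

```text
0.0 18 [0.0673 0.0681 0.069 ]
0.002 55 [0.067  0.068  0.0688]
0.004 96 [0.0672 0.068  0.0687]
0.006 130 [0.0672 0.068  0.0689]
0.008 161 [0.067  0.0678 0.0688]
0.01 189 [0.0613 0.0668 0.068 ]
0.012 203 [0.0582 0.0593 0.0632]
0.014 257 [0.0583 0.059  0.0598]
0.016 300 [0.0582 0.059  0.0597]
0.018000000000000002 302 [0.0542 0.0583 0.0593]
0.02 269 [0.0471 0.0481 0.0548]
0.022 323 [0.047  0.0479 0.0487]
0.024 392 [0.0469 0.0477 0.0485]
0.026000000000000002 429 [0.0468 0.0476 0.0487]
0.028 456 [0.0468 0.0477 0.0488]
[0.4868 0.3381 0.06  ] [0.5198 0.3718 0.0697]
((502.8173522949219, 353.2503967285156), 11.552592277526855) [0.503  0.3537 0.0678]
```

View pics/w19z.png

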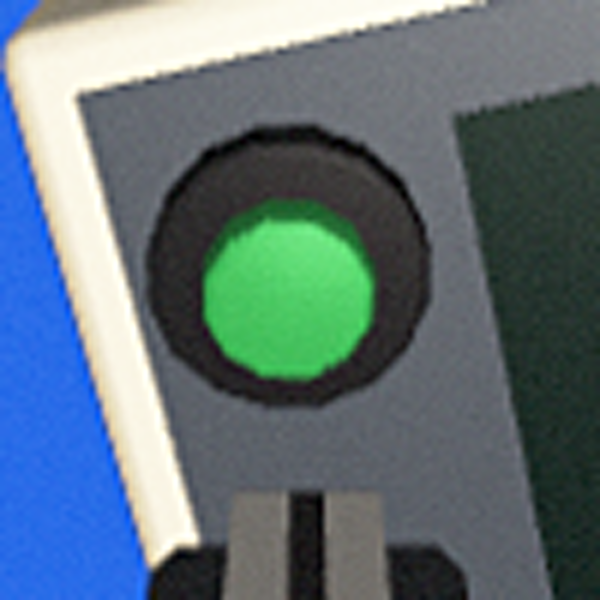

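Emit:
drive_tool --commands '[{"rx": 0, "ry": 0, "rz": 0, "tx": -0.12, "ty": 0.15, "tz": -1, "grip": 1}, {"rx": 0, "ry": 0, "rz": 0, "tx": 0, "ty": 0, "tz": -1, "grip": 1}, {"rx": 0, "ry": 0, "rz": 0, "tx": 0, "ty": 0, "tz": -1, "grip": 1}, {"rx": 0, "ry": 0, "rz": 0, "tx": 0, "ty": 0, "tz": -0.3, "grip": 1}, {"rx": 0, "ry": 0, "rz": 0, "tx": 0, "ty": 0, "tz": 0, "grip": 1}]'

```text
clock: 23.08
tcp_pos: [0.504, 0.3528, 0.0357]
orientation: [2.222, 2.221, -0.001]
contact_force: [-0.4, -0.1, -0.1]
grip_width: 0.0002
```

```bash
python3 v.py side s20 0.505 0.352 0.068 40;python3 v.py scene c20 0.505 0.352 0.068 40
```

```text
23.075 [0.504  0.3528 0.0357] [ 2.2217  2.2212 -0.0006] [-0.3895 -0.113  -0.1338] 0.00019704967472823322
px 235.49265179093237 150.41455511162647
crop origin 195 110 scale 7
23.125 [0.5043 0.3532 0.0362] [2.2216 2.2212 0.0009] [ 1.0308 -0.3815 -0.1029] -8.54560885622061e-05
px 361.7926494284982 310.06388435677036
crop origin 321 270 scale 7
```

View pics/c20_c.png

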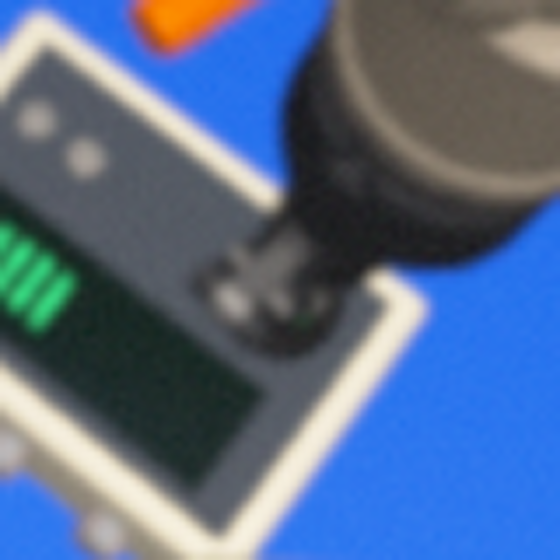

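View pics/s20_c.png

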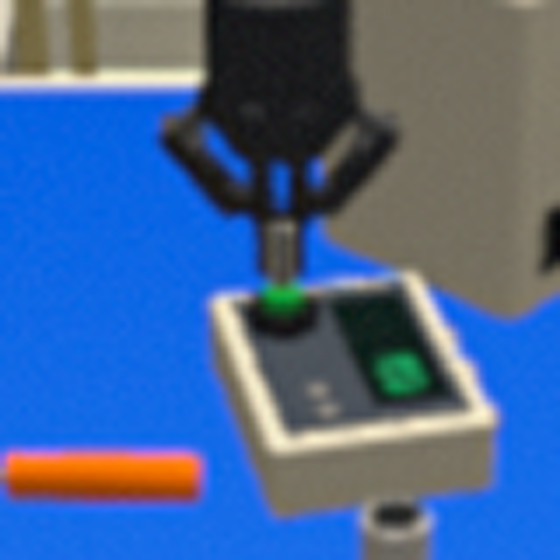

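Emit:
drive_tool --commands '[{"rx": 0, "ry": 0, "rz": 0, "tx": 0, "ty": 0, "tz": -0.15, "grip": 1}, {"rx": 0, "ry": 0, "rz": 0, "tx": 0, "ty": 0, "tz": -0.1, "grip": 1}, {"rx": 0, "ry": 0, "rz": 0, "tx": 0, "ty": 0, "tz": 0, "grip": 1}]'

```text
clock: 23.55
tcp_pos: [0.5042, 0.3533, 0.0311]
orientation: [2.221, 2.221, 0.001]
contact_force: [-0.2, 0.4, 1.7]
grip_width: -0.0004
```

Emit:
drive_tool --commands '[{"rx": 0, "ry": 0, "rz": 0, "tx": 0, "ty": 0, "tz": -0.1, "grip": 1}, {"rx": 0, "ry": 0, "rz": 0, "tx": 0, "ty": 0, "tz": 0, "grip": 1}]'

```text
clock: 23.8
tcp_pos: [0.5043, 0.3533, 0.0291]
orientation: [2.221, 2.221, 0.001]
contact_force: [0.7, 0.5, 2.9]
grip_width: 0.0002
```

Emit:
drive_tool --commands '[{"rx": 0, "ry": 0, "rz": 0, "tx": 0, "ty": 0, "tz": -0.1, "grip": 1}, {"rx": 0, "ry": 0, "rz": 0, "tx": 0, "ty": 0, "tz": 0, "grip": 1}]'

```text
clock: 24.05
tcp_pos: [0.5043, 0.3533, 0.0273]
orientation: [2.221, 2.221, 0.001]
contact_force: [0.8, 0.1, 6.0]
grip_width: -0.0001
```

Emit:
drive_tool --commands '[{"rx": 0, "ry": 0, "rz": 0, "tx": 0, "ty": 0, "tz": -0.08, "grip": 1}, {"rx": 0, "ry": 0, "rz": 0, "tx": 0, "ty": 0, "tz": 0, "grip": 1}]'

```text
clock: 24.3
tcp_pos: [0.5043, 0.3533, 0.027]
orientation: [2.221, 2.221, 0.002]
contact_force: [-3.9, -2.1, 18.3]
grip_width: 0.0006
```

```bash
python3 v.py side s21 0.505 0.352 0.068 40;python3 v.py scene c21 0.505 0.352 0.068 40
```

```text
24.3 [0.5043 0.3533 0.027 ] [2.2215 2.2211 0.0016] [-3.8601 -2.0956 18.2627] 0.0006238457965704879
px 235.49265179093237 150.41455511162647
crop origin 195 110 scale 7
24.35 [0.5043 0.3534 0.027 ] [2.2215 2.2211 0.0017] [-3.8739 -2.7501 17.2504] 6.613510325794174e-05
px 361.7926494284982 310.06388435677036
crop origin 321 270 scale 7
```

View pics/s21_c.png

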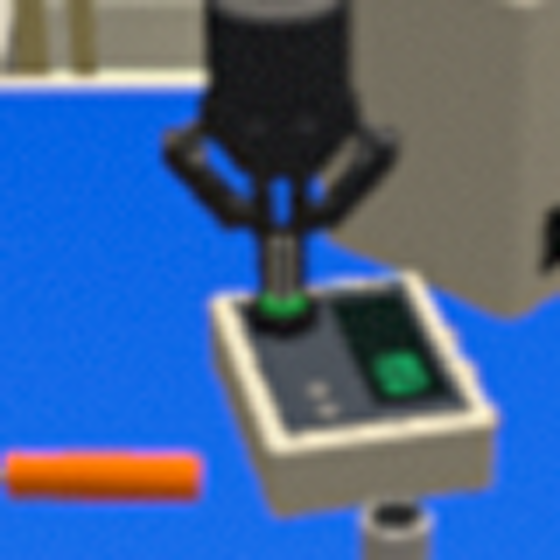

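Bottomed out at 18 N with the tip about 4.6 mm below the button's first contact, so it is fully pressed. Now retreating upward.

Emit:
drive_tool --commands '[{"rx": 0, "ry": 0, "rz": 0, "tx": 0, "ty": 0, "tz": 0.5, "grip": 1}, {"rx": 0, "ry": 0, "rz": 0, "tx": 0, "ty": 0, "tz": 1, "grip": 1}, {"rx": 0, "ry": 0, "rz": 0, "tx": 0, "ty": 0, "tz": 1, "grip": 1}, {"rx": 0, "ry": 0, "rz": 0, "tx": 0, "ty": 0, "tz": 1, "grip": 1}, {"rx": 0, "ry": 0, "rz": 0, "tx": 0, "ty": 0, "tz": 1, "grip": 1}, {"rx": 0, "ry": 0, "rz": 0, "tx": 0, "ty": 0, "tz": 0, "grip": 1}, {"rx": 0, "ry": 0, "rz": 0, "tx": 0, "ty": 0, "tz": 0, "grip": 1}]'

```text
clock: 25.28
tcp_pos: [0.5036, 0.3527, 0.1149]
orientation: [-2.221, -2.221, 0.001]
contact_force: [0.4, -0.1, -0.7]
grip_width: 0.0002
```

```bash
python3 v.py scene c22 0.5507 -0.0214 0.15 30; python3 v.py side s22 0.5507 -0.0214 0.15 30; python3 v.py wrist w22; sed -i "s/'w17','c17','s17','w2','scene0'/'c22','s22'/" rim.py; python3 rim.py | head -2; python3 btn.py w22
```

```text
25.275 [0.5036 0.3527 0.1149] [-2.2214 -2.2214  0.0009] [ 0.4348 -0.1453 -0.6688] 0.00016518769755929731
px 246.8299255667057 185.79219721172592
crop origin 216 155 scale 10
25.325 [0.5034 0.3526 0.1145] [-2.2213 -2.2214  0.0022] [-0.1136 -0.0397  0.1474] -0.000346736415969762
px 250.78834166929212 191.82423785887462
crop origin 220 161 scale 10
25.375 [0.5033 0.3525 0.1143] [-2.2212 -2.2214  0.0026] [-0.5527 -0.0659 -0.3052] -0.00010199584505063747
c22 64 [0.1812 0.1831 0.1838] ((550.9246215820312, -21.076738357543945), 15.035079956054688)
s22 37 [0.1793 0.1812 0.1818] ((551.581787109375, -23.872112274169922), 14.130290031433105)
w22 637 [0.5029 0.3539 0.0669] 0.06763606183024762 ((502.651123046875, 351.052001953125), 13.834351539611816)
```

View pics/s22.png

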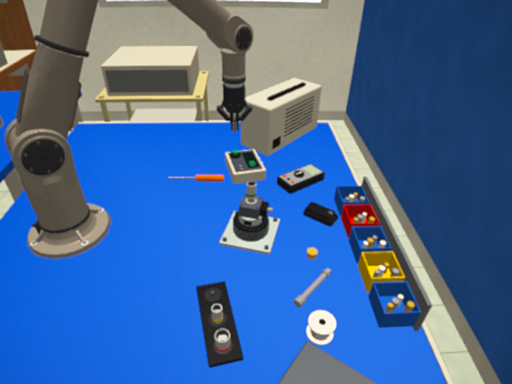

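View pics/c22_c.png

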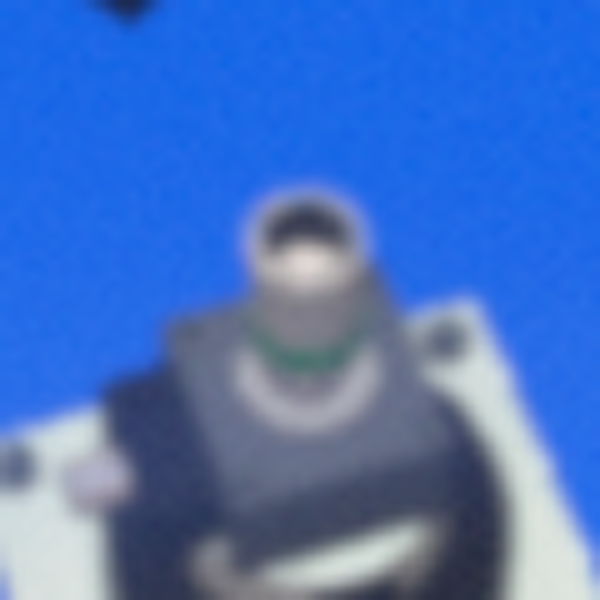

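The socket sits upright on the stand, with its rim at about 0.182 m. The button has sprung back, and everything else is where it was. I'm handing the job in.

```bash
python3 -c "
from h import *
print(workorder.hand_in()); print(status.get_obs()['clock'])"
```

```text
the job is handed in; nothing more can be done
None
the job is handed in; nothing more can be done
```

The green-banded socket is on the square drive and fully home on the shoulder. I then let go of it, pressed the zero button and handed the job in at about 25 s.

**Fitting:** I turned the socket about 30° under a light push until it dropped over the square. It passed the ball at about 4–5 N, then seated hard on the shoulder. The highest wrist reading during the fit was about 18–20 N. The contact force at the stand itself is not measured, but this is well below the 60 N limit.

**Zero button:** It reached its bottom stop after about 5 mm of travel, at 18 N of push. It is back at its released height of about 68 mm.

**Last checks:** The socket rim is about 181–183 mm above the table, against 182 mm expected. It is within about 1 mm of the spindle axis in the wrist and scene pictures. The side camera put it 2–3 mm off in y, as it did for the bare drive. The other things appear unmoved, and the arm was clear at hand-in.

**What went wrong:** The fingertips really sit about 36 mm short of the reported TCP when shut, and about 49 mm short when open. My first grasp therefore closed just above the socket without touching it. I measured the offset from the depth images and used it for the rest of the job.

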